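# Slide the glass carrier under the sprung stage clips

### The job

Pick up the glass carrier by its upright tab, lay it flat on the inspection stage in front of the two sprung clips, and slide it gently under them: the clips must ride up over its front edge and both snap down into its cross groove. Feel for the snap and for the soft stop behind it and do not ram the carrier, since the glass is fragile; then let go, leaving the carrier held flat on the stage. Do not move the stage's neighbours.

Things in the scene. Friction and masses are not known exactly. Their poses are not given: they have to be found in the camera images.
- carrier: Glass carrier, loose, about 0.1 kg: plain slippery aluminium plate 96 (x) x 50 x 8 mm, glass window, upright tab at the rear. Origin: centre of the underside; x to the front edge, which goes in first; z up. From the front: 18 mm land, 20 mm wide groove (4 mm deep, right across), window. It starts tab end towards the robot, on the bench.
- carrier_tab (a point): Grip point on the carrier's tab (axes as the carrier): 34 mm behind the carrier's centre, 31 mm above its underside. Ribbed tab 24 mm long (x), 14 mm thick (y, grip across this), from the plate's top (8 mm above the underside) up to 43 mm. Keep fingertips above the plate.
- stage: Inspection stage, fixed: flat block 240 x 100 mm (x from -110 to +130), aluminium top face 24 mm above the bench. Origin on its underside, y = 0 midway; +x is the slide-in direction. Rails 6 mm high stand 53 mm apart from x = -5 mm on, flaring to 62 mm at x = -38 mm. A bridge at the far end carries two clips (y = +16 and -16 mm) and a stop between them.
- stage_lay (a point): Point on the stage's top face at stage x = -60 mm, y = 0 (axes as the stage): a carrier laid with its centre here, in line, lies flat on the stage just in front of the clips, between the flared rails' mouths.
- stage_home (a point): Point on the stage's top face at stage x = +20 mm. Bridge, clips and stop are one unit bolted anywhere in a 40 mm slot, not measured: the carrier's centre when fully home is within 20 mm before or past this point. Before the stop: lips begin 45 mm, noses 23 mm. The stop's rubber gives 3 N/mm for 3 mm, then is rigid. It all stands under 25 mm high.
- clip_left (a joint): Left clip (stage y = +16 mm), hinged at its far end, rad: 0 empty, about 0.13 with its nose on the carrier's full thickness, about 0.045 snapped down in the groove, about 2 mm before the stop; then it holds the carrier from sliding back. Nose 2 mm, upturned lip tip 12 mm above the top face; presses 1 to 2 N; sliding under both takes 1 to 6 N.
- clip_right (a joint): Right clip (stage y = -16 mm), the same values.
- ring_steel: Bystander: steel ring, 36 mm across, 12 mm high, origin under its centre. Leave it alone.
- bush_flanged: Bystander: flanged steel bush, 30 mm across, 28 mm high, origin under its centre. Leave it alone.
- stepped_shaft: Bystander: stepped steel shaft standing on end, 17 mm across, 80 mm high, origin under its centre. Leave it alone.

How it is judged:
On the way, in this order (a step that is already met when the one before it is completed fails the run):
1. the carrier lies flat on the stage, straight in front of the clips, with both clips still down (x of carrier in the frame of stage between -0.1 and -0.02 m and y of carrier in the frame of stage between -0.015 and 0.015 m and z of carrier in the frame of stage below 0.03 m and angle between carrier's own z axis and vertical below 0.1 rad and value of joint each of clip_left, clip_right below 0.02 rad), for 0.1 s.
2. both clips ride up on the carrier (value of joint each of clip_left, clip_right above 0.1 rad and z of carrier in the frame of stage below 0.03 m), for 0.05 s.
At the end, for the whole second after the job is handed in: Both clips are snapped down in the groove (clip joints 0.02 to 0.08 rad); the carrier lies flat on the stage (within 2.5 mm, 0.05 rad) between the rails (within 5 mm sideways, 0.06 rad in line, front edge within 4.5 mm of the stop), released and at rest (value of joint clip_left between 0.02 and 0.08 rad and value of joint clip_right between 0.02 and 0.08 rad and x of buffer_c0 in the frame of carrier below 0.057 m and y of carrier in the frame of stage between -0.005 and 0.005 m and z of carrier in the frame of stage between 0.021 and 0.0265 m and angle between the x axis of carrier and the x axis of stage, either way round below 0.06 rad and angle between carrier's own z axis and vertical below 0.05 rad and linear speed of carrier below 0.01 m/s); the robot touches nothing.
It fails at once if the carrier is rammed against the rubber-faced stop with more than 16 N (contact force between carrier and buffer_c0 above 16 N).
It fails at once if ring_steel is moved by more than 15 mm (distance of ring_steel from where it was at the start of the episode above 0.015 m).
It fails at once if bush_flanged is moved by more than 15 mm (distance of bush_flanged from where it was at the start of the episode above 0.015 m).
It fails at once if stepped_shaft is moved by more than 15 mm (distance of stepped_shaft from where it was at the start of the episode above 0.015 m).
It also fails if it takes over 64 s, if anything falls off the work surface, if the arm or the gripper's body presses on something with over 40 N, if the wrist force passes 120 N, or if a joint passes its speed limit or range.

### The arm

A 6-joint arm with a two-finger parallel gripper is mounted at the origin on a cart in front of the work surface, level with it; the furniture and walls round the work are solid. World frame = base frame: x ahead of the robot, y to its left, z up, the work surface at z = 0. Lengths are in m, angles in rad, forces in N, time in s.
With the tool pointing down it reaches from about 0.35 to 0.775 m from the base axis. Payload 7.3 kg.
Tool frame: the origin (TCP) lies midway between the tips of the shut fingers; the grasp point (between the pads) lies 19 mm behind it; z points along the fingers, y is the direction in which the jaws open and shut (so a half turn about z gives the same grasp; the last joint's range is limited). The gripper opens to 92 mm and grips with 3 to 60 N. Pads are 19 mm wide; open, the fingers measure 130 mm over their backs; the gripper's body (75 mm by 190 mm) begins 47 mm behind the grasp point.
Start: joints at [1.078, 0.342, 1.524, -0, 1.275, -0.146], TCP at [0.178, 0.494, 0.227] pointing down, gripper open.
Joint ranges: [-2.53, 2.53], [-0.77, 2.02], [0.04, 2.7], [-1, 4.14], [0.28, 2.66], [-3.11, 3.11]. Speed limits (rad/s): [2.57, 2.57, 3.14, 3.14, 3.14, 3.14].

### API

Orientations are given as [roll, pitch, yaw] about the fixed x, y, z axes, in that order (R = Rz(yaw) Ry(pitch) Rx(roll)).
In Python, from cell import robot gives the robot as it stands.
- The arm moves only by the shell command python3 -m crank 'ROWS' [FORCE]. ROWS is a JSON object of lists of equal length, an entry for each row: "claw": the opening, from 0 (shut) to 1 (fully open); "delta_pos": the shift along the tool's x, y, z in units of 25 mm (1.0 is 25 mm), a list of three; "roll": the turn about the tool's z in units of 6 degrees (1.0 is 6 degrees). In form: {"claw": [claw, ...], "delta_pos": [[dx, dy, dz], ...], "roll": [roll, ...]}. A call has exactly 8 rows; each row is the pose to reach, as a shift and turn from the pose commanded when the call began, along the tool's axes at that moment; what a row does not reach only later rows make up. A row lasts 1/12 s, in which the tool goes at most 41.7 mm and 7.16 degrees, less where a joint would pass 70% of its speed; a pose out of reach is approached as far as the arm can. A call with a gripper value outside its range is refused whole. The fingers move at their own pace and stop on an object; FORCE is the grip in N (left out, the last holds). Time passes only in rows, so rows that repeat a pose let the fingers close, or fill a call up. It gives the time, the measured TCP pose, the force and the opening at its end, in the units of the state.
- robot.observe(): the state, without advancing time (a new reading comes with each control period).
- robot.read_camera(name): name is "side" or "top"; returns a dict with "color" (400x640x3 uint8, blue, green, red), "fx", "fy", "cx", "cy" (pixels), "rvec" (rotation vector, rad) and "tvec" (3), from world to camera coordinates, as OpenCV has them. Camera axes: x right, y down, z forward; pixel columns grow to the right and rows downward; lengths in m; the calibration is good to about 2 mm. A picture is of the moment at which its call begins. There is no depth.
- robot.hand_in(): hands the job in, once; it reports no verdict.
The state is a dict: "time": time; "qpos": joint angles; "qvel": joint speeds; "joint_efforts": joint torques, N m; "tool_pos": TCP position; "tool_rot": TCP orientation; "contact_force": force on the tool from outside, world axes, zero at the start; "torque": the same for the moment, N m; "opening": finger opening in m.
Only numpy, scipy, OpenCV 4.12 (cv2) and the standard library are available. Lean on these libraries where they do the work, as an engineer would, in place of code of your own. Each camera call takes 0.05 s, during which the arm holds its last target.

## Working session

There is one attempt and no reset: what is moved stays moved. The work goes in short steps, Python scripts to look and compute and a shell command to move; the robot and the scene stay as the last step left them, time stands still between calls to the robot, and variables do not carry over. Pictures are saved under pics/ and viewed, and the job is handed in when it is done.

```bash
ls; mkdir -p pics; python3 - <<'E'
from cell import robot
import cv2
print(robot.observe())
for n in("side","top"):
    d=robot.read_camera(n); cv2.imwrite(f"pics/{n}0.png",d["color"]); print(n,d["fx"],d["fy"],d["cx"],d["cy"],d["rvec"],d["tvec"])
E
```

```text
pics
{'time': 0.0, 'qpos': array([ 1.07800749e+00,  3.42724893e-01,  1.52499798e+00, -3.19466320e-06,
        1.27538841e+00, -1.45985701e-01]), 'qvel': array([ 1.59756000e-03, -1.77873700e-03, -1.21335213e-03,  1.70429068e-04,
        2.82756405e-04,  6.05985895e-05]), 'joint_efforts': array([ 1.58296825e-03, -4.31229687e+01, -2.44222373e+01,  7.19431113e-02,
        5.58969914e-02, -1.36945919e-04]), 'tool_pos': array([0.17822762, 0.4934012 , 0.22605047]), 'tool_rot': array([-3.14008973e+00, -2.17889619e-04,  2.79479029e+00]), 'contact_force': array([-0.85252757,  0.43191318, -0.0723595 ]), 'torque': array([ 0.00238225, -0.05022817,  0.02680229]), 'opening': 0.09188206041651478}
side 416.9667037225856 416.9667037225856 316.2287809247612 206.56930225901584 [ 0.3527382  -2.55362538  1.52727869] [0.48704178 0.18431803 0.65328685]
top 391.95480741489365 391.95480741489365 319.2308814222056 198.247284242408 [ 2.13709836 -2.11108471  0.21963699] [-0.14155956  0.50812834  0.78302022]
```

View pics/side0.png

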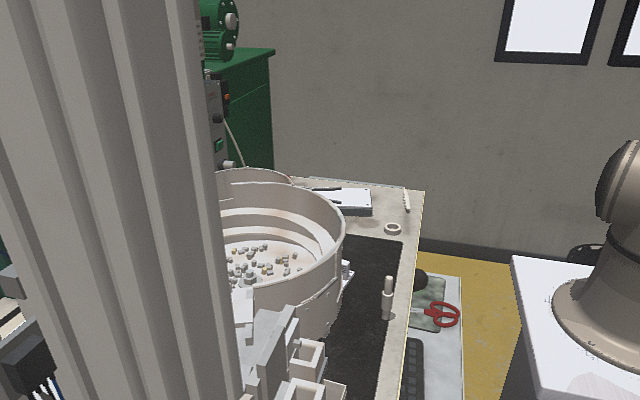

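View pics/top0.png

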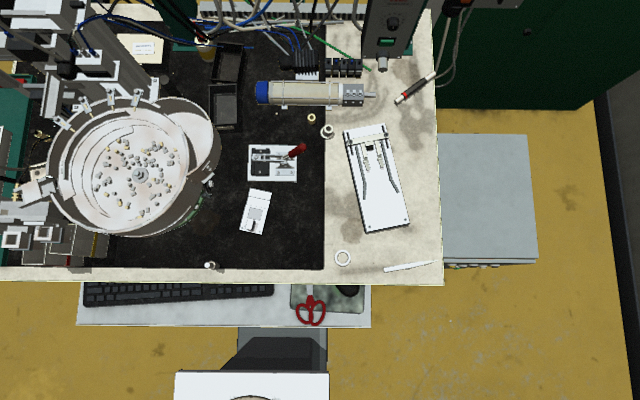

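The top view shows the stage at about (376,178), clips at the far end, and the carrier at about (255,212) with its tab end at the bottom. The side view shows the stage at about (345,200), while the bowl feeder hides the carrier. I'll zoom in on both.

```bash
cat > h.py <<'E'
import numpy as np, cv2
from cell import robot
def cam(n):
    d=robot.read_camera(n); K=np.array([[d["fx"],0,d["cx"]],[0,d["fy"],d["cy"]],[0,0,1]])
    R=cv2.Rodrigues(np.array(d["rvec"]))[0]; t=np.array(d["tvec"]).reshape(3); return d["color"],K,R,t
def proj(c,p): 
    q=c[2]@np.array(p,float)+c[3]; q=c[1]@q; return q[:2]/q[2]
def ray(c,uv):
    d=c[2].T@np.linalg.solve(c[1],[uv[0],uv[1],1.]); o=-c[2].T@c[3]; return o,d/np.linalg.norm(d)
def plane(c,uv,z):
    o,d=ray(c,uv); return o+d*(z-o[2])/d[2]
def tri(c1,u1,c2,u2):
    o1,d1=ray(c1,u1);o2,d2=ray(c2,u2)
    s=np.linalg.lstsq(np.c_[d1,-d2],o2-o1,rcond=None)[0]
    a=o1+d1*s[0];b=o2+d2*s[1]; return (a+b)/2,np.linalg.norm(a-b)
def crop(img,x0,y0,x1,y1,k,fn):
    cv2.imwrite(fn,cv2.resize(img[y0:y1,x0:x1],None,fx=k,fy=k,interpolation=cv2.INTER_CUBIC))
E
python3 - <<'E'
from h import *
T=cam("top");S=cam("side")
print(-T[2].T@T[3],-S[2].T@S[3])
print(proj(T,[.178,.494,.227]),proj(S,[.178,.494,.227]),proj(T,[0,0,0]))
crop(T[0],230,140,310,240,6,"pics/t1.png")
crop(T[0],330,115,420,240,4.5,"pics/t2.png")
crop(S[0],210,170,430,330,3.6,"pics/s1.png")
E
```

```text
[ 0.34842915 -0.12691249  0.86824221] [0.33309466 0.60264662 0.47310838]
[-99.89852369 386.34718485] [755.58018589 663.12338808] [248.37070345 452.6000353 ]
```

View pics/t1.png

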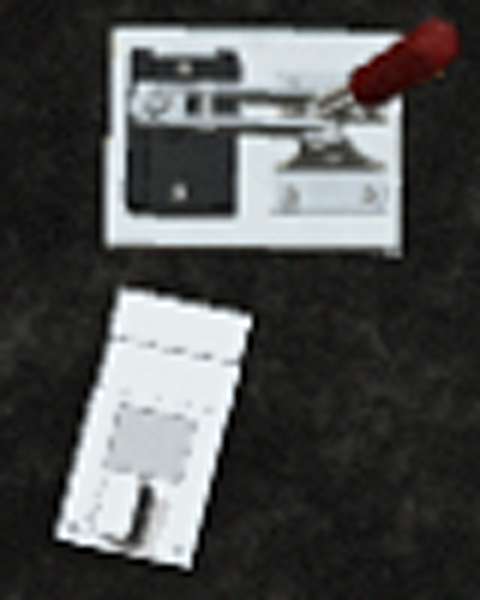

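View pics/t2.png

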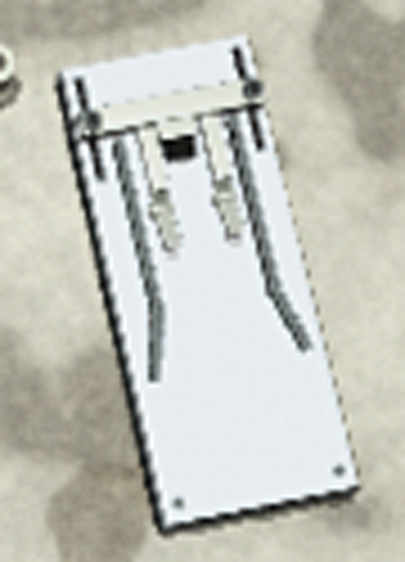

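View pics/s1.png

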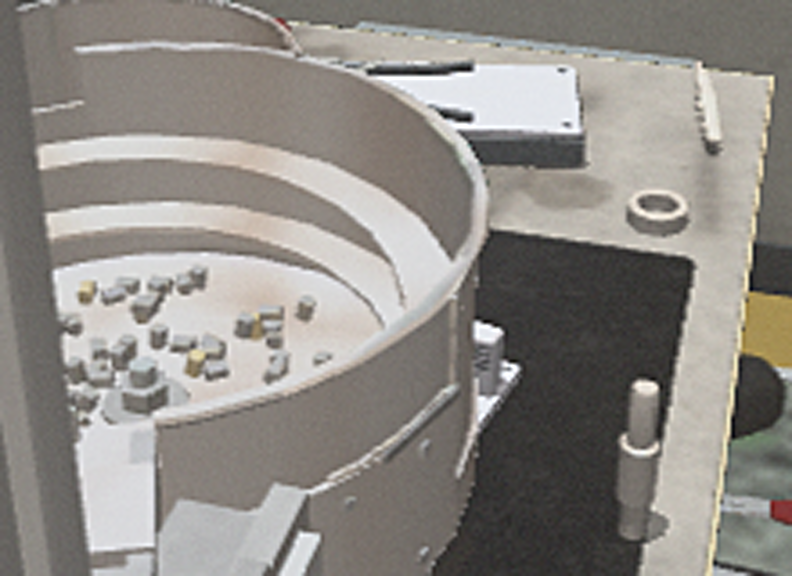

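The carrier's tab is visible in the side view at about (346,266). The near stage corners are visible in both views. Next I'll fit edges.

```bash
cat >> h.py <<'E'
def quad(img,box,seed,th,k=6):
    x0,y0,x1,y1=box
    g=cv2.cvtColor(img[y0:y1,x0:x1],cv2.COLOR_BGR2GRAY); g=cv2.resize(g,None,fx=k,fy=k,interpolation=cv2.INTER_CUBIC)
    m=(g>th).astype(np.uint8); m=cv2.morphologyEx(m,cv2.MORPH_CLOSE,np.ones((3*k,3*k),np.uint8))
    m=cv2.morphologyEx(m,cv2.MORPH_OPEN,np.ones((2*k,2*k),np.uint8))
    cs=cv2.findContours(m,cv2.RETR_EXTERNAL,cv2.CHAIN_APPROX_NONE)[0]
    s=((seed[0]-x0)*k,(seed[1]-y0)*k)
    c=[c for c in cs if cv2.pointPolygonTest(c,s,False)>0][0]
    h=cv2.convexHull(c); P=c[:,0,:].astype(float)
    eps=5
    while True:
        ap=cv2.approxPolyDP(h,eps,True)[:,0,:]
        if len(ap)<=4: break
        eps+=1
    L=[]
    for i in range(4):
        a,b=ap[i].astype(float),ap[(i+1)%4].astype(float); d=(b-a)/np.linalg.norm(b-a); n=np.array([-d[1],d[0]])
        s=(P-a)@d; e=np.abs((P-a)@n); l=np.linalg.norm(b-a)
        Q=P[(s>.1*l)&(s<.9*l)&(e<1.2*k)]
        v=cv2.fitLine(Q.astype(np.float32),cv2.DIST_HUBER,0,.01,.01).ravel(); L.append(np.cross([v[2],v[3],1],[v[2]+v[0],v[3]+v[1],1]))
    out=[]
    for i in range(4):
        q=np.cross(L[i-1],L[i]); q=q[:2]/q[2]; out.append((q+.5)/k-.5+[x0,y0])
    return np.array(out),len(c)
E
python3 - <<'E'
from h import *
T=cam("top");S=cam("side")
for th in(110,140,170):
    q,_=quad(T[0],(232,183,278,240),(250,205),th)
    X=np.array([plane(T,u,.008) for u in q]); print(th,q.round(1).tolist());print(X[:,:2].round(4).tolist(),X.mean(0).round(4),np.linalg.norm(X-np.roll(X,-1,0),axis=1).round(4))
for th in(170,190,205,215):
    try:
        q,_=quad(T[0],(330,115,425,240),(385,210),th)
        X=np.array([plane(T,u,.024) for u in q]); print(th,q.round(1).tolist());print(X[:,:2].round(4).tolist(),np.linalg.norm(X-np.roll(X,-1,0),axis=1).round(4))
    except Exception as e: print(th,e)
E
```

```text
110 [[250.3, 187.7], [272.0, 192.4], [261.4, 234.4], [238.7, 229.6]]
[[0.5402, 0.0192], [0.5302, -0.0298], [0.4356, -0.0099], [0.4456, 0.0403]] [0.4879 0.0049 0.008 ] [0.0501 0.0967 0.0512 0.0969]
140 [[250.5, 187.9], [271.8, 192.6], [261.3, 234.3], [239.0, 229.5]]
[[0.5397, 0.0188], [0.5296, -0.0295], [0.4359, -0.0096], [0.4458, 0.0398]] [0.4878 0.0049 0.008 ] [0.0493 0.0958 0.0504 0.0962]
170 [[250.6, 188.3], [271.6, 192.8], [261.2, 234.1], [239.2, 229.4]]
[[0.539, 0.0185], [0.5292, -0.0291], [0.4363, -0.0094], [0.4461, 0.0392]] [0.4876 0.0048 0.008 ] [0.0486 0.0949 0.0496 0.0952]
170 [[390.1, 115.3], [479.5, 239.4], [359.3, 239.4], [330.1, 125.1]]
[[0.7113, -0.2963], [0.429, -0.4831], [0.4259, -0.223], [0.6855, -0.1585]] [0.3385 0.2601 0.2675 0.1402]
190 [[398.9, 113.1], [433.3, 239.4], [360.1, 239.4], [331.3, 129.2]]
[[0.717, -0.3165], [0.4278, -0.3828], [0.4259, -0.2247], [0.6756, -0.1613]] [0.2967 0.1582 0.2576 0.1606]
205 [[400.3, 114.2], [424.0, 221.2], [367.0, 230.7], [344.0, 131.1]]
[[0.7144, -0.3199], [0.4671, -0.3644], [0.4449, -0.2396], [0.6715, -0.1902]] [0.2513 0.1267 0.2319 0.1366]
215 [[384.4, 122.5], [409.4, 222.3], [367.1, 231.1], [344.1, 130.4]]
[[0.6937, -0.2827], [0.4643, -0.3323], [0.4441, -0.24], [0.6732, -0.1904]] [0.2347 0.0945 0.2344 0.0945]
```

```bash
python3 - <<'E'
from h import *
T=cam("top");S=cam("side")
img=T[0].astype(int)
for p in[(385,210),(400,220),(415,190),(375,225),(370,228),(412,228),(345,170),(420,225)]: print(p,T[0][p[1],p[0]])
print(T[0][200,360:420].tolist())
d=np.clip((img[:,:,0]-img[:,:,2])*4+128,0,255).astype(np.uint8); 
crop(np.dstack([d]*3),330,115,425,240,4.5,"pics/d.png")
crop(S[0],310,180,410,225,7,"pics/s2.png")
crop(S[0],330,250,360,300,10,"pics/s3.png")
E
```

```text
(385, 210) [238 236 231]
(400, 220) [239 237 231]
(415, 190) [200 216 217]
(375, 225) [238 236 230]
(370, 228) [222 218 208]
(412, 228) [150 165 169]
(345, 170) [194 209 210]
(420, 225) [180 197 200]
[[249, 247, 241], [241, 239, 233], [243, 240, 234], [245, 243, 237], [246, 243, 238], [242, 239, 234], [240, 238, 232], [239, 237, 231], [240, 237, 231], [238, 236, 230], [240, 237, 231], [239, 236, 231], [239, 237, 232], [238, 236, 230], [238, 235, 230], [239, 236, 230], [239, 236, 230], [237, 235, 229], [238, 236, 230], [238, 236, 231], [239, 236, 230], [239, 236, 231], [238, 235, 230], [240, 238, 232], [239, 236, 231], [240, 237, 232], [238, 235, 230], [239, 236, 231], [238, 236, 230], [239, 236, 231], [239, 237, 231], [239, 236, 230], [238, 236, 230], [239, 236, 231], [239, 237, 231], [239, 236, 231], [239, 237, 231], [239, 236, 231], [239, 236, 231], [238, 235, 230], [239, 236, 231], [239, 236, 231], [241, 238, 232], [230, 227, 219], [149, 161, 162], [200, 216, 216], [201, 216, 218], [201, 217, 217], [202, 217, 218], [194, 210, 210], [195, 210, 210], [197, 213, 213], [197, 213, 212], [191, 208, 208], [191, 208, 210], [197, 213, 213], [198, 213, 216], [195, 212, 212], [198, 215, 214], [201, 216, 217]]
```

View pics/s2.png

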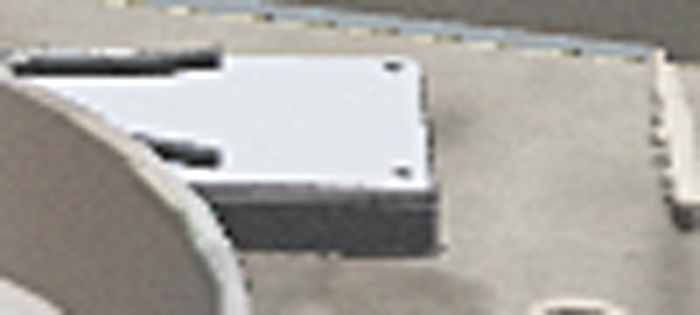

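View pics/s3.png

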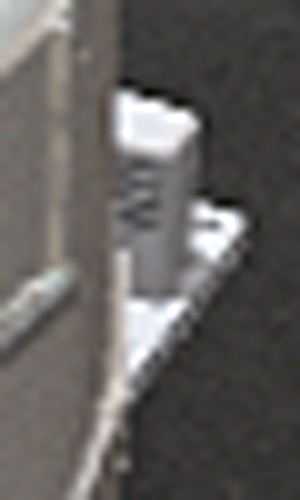

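View pics/d.png

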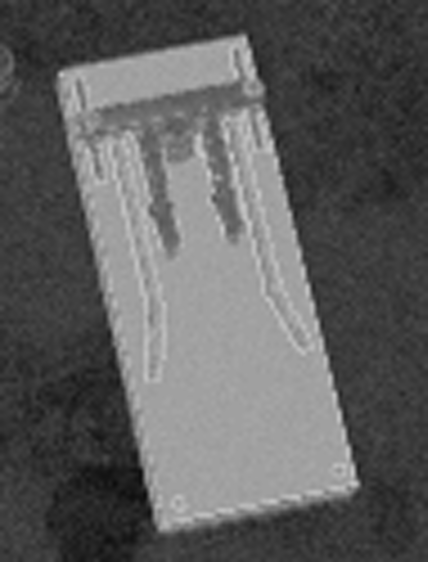

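```bash
python3 - <<'E'
from h import *
T=cam("top");S=cam("side")
img=T[0].astype(int)
d=img[:,:,0]-img[:,:,2]; g=img.mean(2)
for a,b in((-4,130),(-4,150),(-2,170)):
    v=np.clip(np.minimum((d-a)*25+128,(g-b)*1+128),0,255).astype(np.uint8)
    q,_=quad(np.dstack([v]*3),(330,115,425,240),(385,210),128)
    X=np.array([plane(T,u,.024) for u in q]); print(q.round(1).tolist());print(X[:,:2].round(4).tolist(),np.linalg.norm(X-np.roll(X,-1,0),axis=1).round(4))
    o=X.mean(0); print(o,[np.arctan2(*(X[i]-X[j])[1::-1]) for i,j in((0,1),(3,2))],[np.arctan2(*(X[i]-X[j])[1::-1])-np.pi/2 for i,j in((3,0),(2,1))])
print(tri(T,(367.,231),S,(371.7,206.9)),tri(T,(409.6,222.5),S,(370,188.9)))
# predicted tab top corners in both views
c=np.array([.4878,.0049]);y=-.215
R=np.array([[np.cos(y),-np.sin(y)],[np.sin(y),np.cos(y)]])
def P(x,yy,z): return [*(c+R@[x,yy]),z]
for z in(.043,.008):
  for x in(-.046,-.022):
    for yy in(.007,-.007): print(x,yy,z,((proj(T,P(x,yy,z))-[230,140])*6).round(0),((proj(S,P(x,yy,z))-[330,250])*10).round(0))
print([((proj(S,P(-.048,yy,.008))-[330,250])*10).round() for yy in(.025,-.025)])
E
```

```text
[[384.5, 122.7], [409.6, 222.9], [366.5, 231.7], [343.3, 130.3]]
[[0.6933, -0.283], [0.4632, -0.3327], [0.4426, -0.2386], [0.6733, -0.1886]] [0.2355 0.0964 0.2361 0.0965]
[ 0.5681081 -0.2607005  0.024    ] [np.float64(0.21279148543558732), np.float64(0.2132222797412935)] [np.float64(0.20847216335320717), np.float64(0.21478717574145967)]
[[384.5, 122.8], [409.4, 222.7], [366.6, 231.6], [343.5, 130.3]]
[[0.693, -0.2829], [0.4634, -0.3323], [0.4429, -0.2389], [0.6734, -0.1891]] [0.2348 0.0957 0.2358 0.0959]
[ 0.56818954 -0.26080169  0.024     ] [np.float64(0.21196158515167277), np.float64(0.21294673747782586)] [np.float64(0.20610356134130203), np.float64(0.21610001984313154)]
[[388.8, 140.6], [409.3, 222.6], [366.8, 231.4], [346.3, 142.5]]
[[0.6505, -0.2917], [0.4637, -0.3321], [0.4433, -0.2393], [0.6443, -0.1955]] [0.1911 0.0949 0.2058 0.0964]
[ 0.55045116 -0.26463852  0.024     ] [np.float64(0.21277588424143065), np.float64(0.21476406495725384)] [np.float64(0.06355108683991184), np.float64(0.21654933238792906)]
(array([ 0.44355229, -0.24019298,  0.02101478]), np.float64(0.002041208032266358)) (array([ 0.463123  , -0.33363325,  0.02076886]), np.float64(0.0024972987447245357))
-0.046 0.007 0.043 [ 87. 530.] [171. 145.]
-0.046 -0.007 0.043 [125. 539.] [204. 103.]
-0.022 0.007 0.043 [105. 465.] [ 47. 107.]
-0.022 -0.007 0.043 [143. 473.] [81. 66.]
-0.046 0.007 0.008 [104. 542.] [165. 306.]
-0.046 -0.007 0.008 [141. 550.] [198. 262.]
-0.022 0.007 0.008 [120. 478.] [ 43. 266.]
-0.022 -0.007 0.008 [157. 487.] [ 77. 224.]
[array([133., 367.]), array([248., 212.])]
```

```bash
python3 - <<'E'
from h import *
T=cam("top");S=cam("side")
for u in((160,235),(130,236),(190,225),(205,200)): print(u,tri(T,u,S,(345,222)))
for z in(.05,.1,.15): print([plane(T,u,z).round(3) for u in((220,150),(205,195),(140,235),(50,170),(298,152))])
print([plane(T,u,0).round(3) for u in((327,131),(343,258),(410,267),(211,268))])
# plan
c=np.array([.4878,.0049]);y=-.215
tab=c+np.array([np.cos(y),np.sin(y)])*-.034;print("tab",tab)
s=robot.observe();p=s["tool_pos"];r=s["tool_rot"];
cy,sy=np.cos(r[2]),np.sin(r[2]);d=tab-p[:2]
print("tool dx,dy",d@[cy,sy]/.025,d@[sy,-cy]/.025,"turn deg",np.degrees(y+np.pi-r[2]))
E
```

```text
(160, 235) (array([0.42016642, 0.13843725, 0.1963111 ]), np.float64(0.013498771360683016))
(130, 236) (array([0.41392406, 0.1778765 , 0.21988191]), np.float64(0.010064754741531875))
(190, 225) (array([0.434965  , 0.09565747, 0.17127317]), np.float64(0.001287465435556025))
(205, 200) (array([0.4609186 , 0.07222357, 0.16072474]), np.float64(0.041514877129194216))
[array([0.614, 0.082, 0.05 ]), array([0.514, 0.107, 0.05 ]), array([0.427, 0.236, 0.05 ]), array([0.564, 0.441, 0.05 ]), array([ 0.612, -0.088,  0.05 ])]
[array([0.598, 0.069, 0.1  ]), array([0.504, 0.093, 0.1  ]), array([0.422, 0.214, 0.1  ]), array([0.551, 0.407, 0.1  ]), array([ 0.596, -0.09 ,  0.1  ])]
[array([0.581, 0.056, 0.15 ]), array([0.493, 0.079, 0.15 ]), array([0.417, 0.192, 0.15 ]), array([0.537, 0.372, 0.15 ]), array([ 0.58 , -0.093,  0.15 ])]
[array([ 0.68 , -0.152,  0.   ]), array([ 0.387, -0.189,  0.   ]), array([ 0.369, -0.336,  0.   ]), array([0.362, 0.098, 0.   ])]
tab [0.4545828  0.01215381]
tool dx,dy -16.93550183860746 -14.363992836482522 turn deg 7.549410561362732
```

```bash
python3 - <<'E'
from h import *
T=cam("top");S=cam("side")
img=T[0].copy()
# gripper body outline at z .08 (lower) and z .17
tab=np.array([.4546,.0122]);y=-.215
ux=np.array([np.cos(y),np.sin(y)]);uy=np.array([-np.sin(y),np.cos(y)])
for z,col in((.08,(0,0,255)),(.17,(0,255,0))):
    pts=np.array([proj(T,[*(tab+ux*a*.0375+uy*b*.095),z]) for a,b in((1,1),(1,-1),(-1,-1),(-1,1))]).round().astype(np.int32)
    cv2.polylines(img,[pts],True,col,1)
    img2=S[0]
    pts=np.array([proj(S,[*(tab+ux*a*.0375+uy*b*.095),z]) for a,b in((1,1),(1,-1),(-1,-1),(-1,1))]).round().astype(np.int32)
    cv2.polylines(img2,[pts],True,col,1)
crop(img,130,90,290,250,4.5,"pics/b.png")
crop(img2,200,150,400,330,4,"pics/bs.png")
E
```

```text
(no output)
```

View pics/b.png

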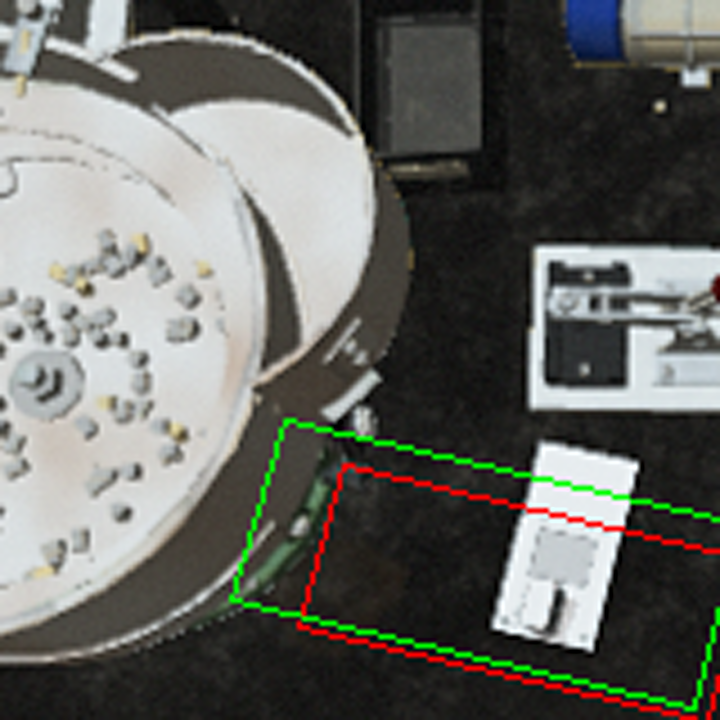

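View pics/bs.png

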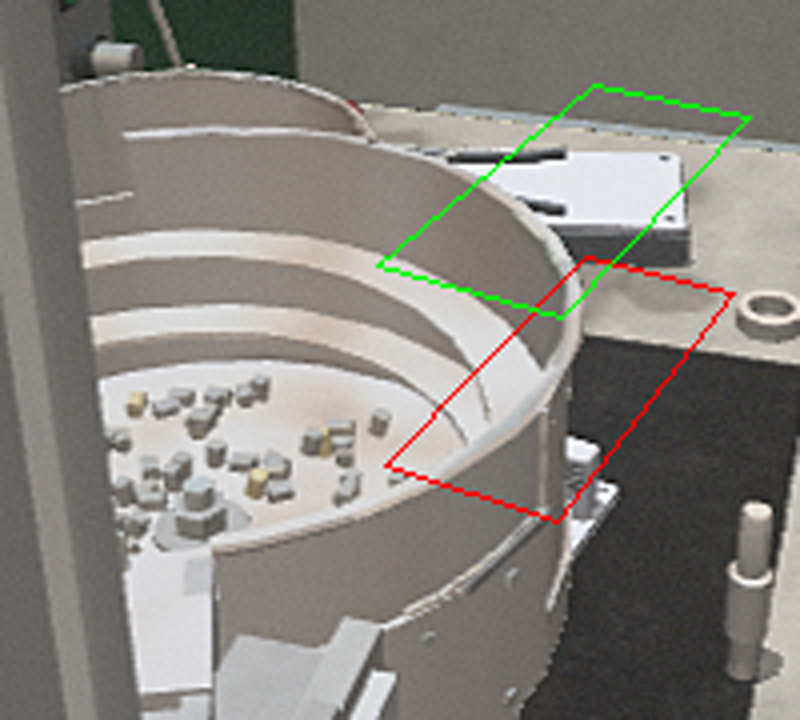

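```bash
python3 - <<'E'
from h import *
T=cam("top");S=cam("side")
for u in((230,455),(250,395),(150,565),(330,470),(300,535),(350,400),(365,420)):
    px=(u[0]/4.5+130,u[1]/4.5+90)
    print(u)
    for z in(0,.03,.06,.1,.13,.16,.19,.22): 
        X=plane(T,px,z); print("   ",z,X[:2].round(3),((proj(S,X)-[200,150])*4).round())
E
```

```text
(230, 455)
    0 [0.532 0.176] [273. 746.]
    0.03 [0.526 0.165] [295. 671.]
    0.06 [0.519 0.155] [317. 594.]
    0.1 [0.511 0.141] [347. 489.]
    0.13 [0.505 0.131] [370. 408.]
    0.16 [0.498 0.12 ] [393. 325.]
    0.19 [0.492 0.11 ] [417. 240.]
    0.22 [0.485 0.099] [442. 153.]
(250, 395)
    0 [0.563 0.168] [206. 716.]
    0.03 [0.556 0.158] [228. 643.]
    0.06 [0.548 0.148] [251. 569.]
    0.1 [0.538 0.134] [283. 466.]
    0.13 [0.531 0.124] [307. 387.]
    0.16 [0.524 0.114] [332. 307.]
    0.19 [0.516 0.104] [358. 224.]
    0.22 [0.509 0.094] [384. 139.]
(150, 565)
    0 [0.476 0.211] [385. 850.]
    0.03 [0.471 0.199] [405. 766.]
    0.06 [0.467 0.188] [425. 682.]
    0.1 [0.461 0.172] [453. 566.]
    0.13 [0.457 0.16 ] [475. 477.]
    0.16 [0.452 0.149] [497. 387.]
    0.19 [0.448 0.137] [519. 295.]
    0.22 [0.444 0.125] [541. 201.]
(330, 470)
    0 [0.525 0.125] [336. 660.]
    0.03 [0.519 0.117] [354. 591.]
    0.06 [0.513 0.108] [374. 521.]
    0.1 [0.505 0.096] [400. 424.]
    0.13 [0.499 0.088] [420. 349.]
    0.16 [0.492 0.079] [441. 272.]
    0.19 [0.486 0.07 ]
[... 204 characters left out ...]
[0.47  0.098] [484. 375.]
    0.16 [0.465 0.089] [504. 295.]
    0.19 [0.46 0.08] [524. 214.]
    0.22 [0.455 0.071] [545. 130.]
(350, 400)
    0 [0.561 0.118] [259. 631.]
    0.03 [0.554 0.109] [279. 564.]
    0.06 [0.547 0.101] [300. 496.]
    0.1 [0.537 0.09 ] [328. 402.]
    0.13 [0.529 0.081] [350. 329.]
    0.16 [0.522 0.073] [373. 254.]
    0.19 [0.515 0.064] [396. 177.]
    0.22 [0.507 0.056] [419.  98.]
(365, 420)
    0 [0.551 0.11 ] [290. 623.]
    0.03 [0.544 0.101] [309. 557.]
    0.06 [0.537 0.093] [329. 489.]
    0.1 [0.528 0.082] [356. 395.]
    0.13 [0.521 0.074] [377. 323.]
    0.16 [0.514 0.066] [399. 249.]
    0.19 [0.507 0.058] [421. 173.]
    0.22 [0.5  0.05] [444.  94.]
```

The bowl rim stands about 0.2 m high. It would touch the 190 mm wide gripper body if I centred the gripper on the tab. So I'll grip 25 mm off-centre on the side away from the bowl, and the closing finger will draw the carrier clear.

```bash
cat >> h.py <<'E'
def go(xy,z,yaw):
    s=robot.observe();p=s["tool_pos"];r=s["tool_rot"]
    a=np.array([np.cos(r[2]),np.sin(r[2])]);b=np.array([np.sin(r[2]),-np.cos(r[2])]);d=np.array(xy)-p[:2]
    dy=(yaw-r[2]+np.pi)%(2*np.pi)-np.pi
    print("units dx,dy,dz",(d@a/.025).round(2),(d@b/.025).round(2),round((p[2]-z)/.025,2),"roll",round(-np.degrees(dy)/6,2),"t",s["time"])
E
python3 -c "
from h import *
go((.4493,-.0122),.33,np.pi-.215)"
python3 -m crank '{"claw":[1,1,1,1,1,1,1,1],"delta_pos":[[0,0,-1.3],[0,0,-2.6],[0,0,-4],[-1,-0.8,-4],[-2,-1.6,-4],[-3,-2.4,-4],[-4,-3.2,-4],[-5,-4.0,-4]],"roll":[0,0,0,0,0,0,-0.5,-1]}'
python3 -c "
from h import *
go((.4493,-.0122),.33,np.pi-.215);print(robot.observe()['tool_rot'])"
```

```text
units dx,dy,dz -17.07 -15.35 -4.13 roll -1.26 t 0.8
time: 1.47
tool_pos: [0.2624, 0.3559, 0.3268]
tool_rot: [3.141, 0.0, 2.902]
contact_force: [1.0, -0.6, 0.7]
opening: 0.0919
units dx,dy,dz -10.75 -12.53 -0.13 roll -0.23 t 1.4667
[3.14123970e+00 2.91515323e-04 2.90240152e+00]
```

```bash
python3 -m crank '{"claw":[1,1,1,1,1,1,1,1],"delta_pos":[[-1,-1.1,0],[-2,-2.2,0],[-3,-3.3,0],[-4,-4.4,0],[-5,-5.5,0],[-6,-6.6,0],[-7,-7.8,0],[-8,-9.2,0]],"roll":[0,0,-0.2,-0.2,-0.2,-0.2,-0.2,-0.2]}'
python3 -c "
from h import *
go((.4493,-.0122),.18,np.pi-.215)"
```

```text
time: 2.13
tool_pos: [0.4011, 0.0857, 0.3269]
tool_rot: [3.141, 0.001, 2.921]
contact_force: [1.0, -0.1, 0.0]
opening: 0.0918
units dx,dy,dz -2.74 -3.4 5.88 roll -0.05 t 2.1333
```

```bash
python3 -m crank '{"claw":[1,1,1,1,1,1,1,1],"delta_pos":[[-1,-1.1,0],[-2,-2.2,0],[-2.74,-3.4,0],[-2.74,-3.4,1],[-2.74,-3.4,2],[-2.74,-3.4,3],[-2.74,-3.4,4],[-2.74,-3.4,4.5]],"roll":[0,0,0,0,0,0,0,0]}'
python3 - <<'E'
from h import *
go((.4493,-.0122),.015,np.pi-.215)
T=cam("top");S=cam("side")
cv2.imwrite("pics/t3.png",T[0]);crop(S[0],200,100,400,300,3,"pics/s3b.png")
E
```

```text
time: 2.8
tool_pos: [0.4473, -0.0106, 0.2116]
tool_rot: [3.142, -0.004, 2.92]
contact_force: [0.3, 0.7, 0.2]
opening: 0.0919
units dx,dy,dz -0.09 -0.04 7.86 roll -0.06 t 2.8
```

View pics/t3.png

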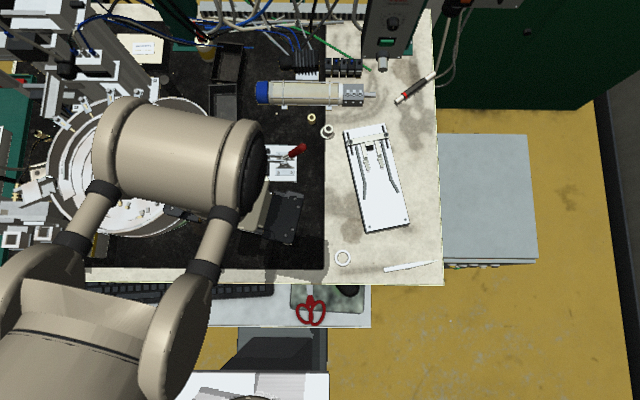

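View pics/s3b.png

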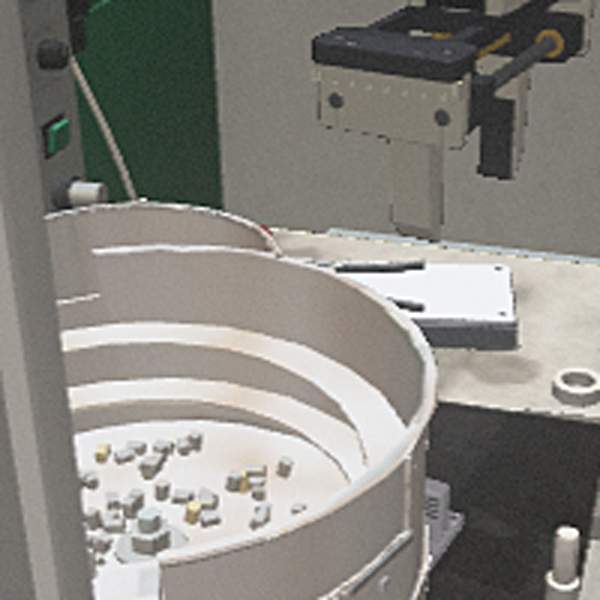

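The gripper hangs clear of the bowl rim, with its body wide along the jaws. I'll descend.

```bash
python3 -m crank '{"claw":[1,1,1,1,1,1,1,1],"delta_pos":[[-0.09,0.0,1],[-0.09,0,2],[-0.09,0,3],[-0.09,0,4],[-0.09,0,4.8],[-0.09,0,5.4],[-0.09,0,6],[-0.09,0,6]],"roll":[0,0,0,0,0,0,0,0]}'
python3 - <<'E'
from h import *
go((.4493,-.0122),.015,np.pi-.215)
T=cam("top");S=cam("side")
crop(T[0],60,60,360,280,2.6,"pics/t4.png");crop(S[0],200,100,400,300,3,"pics/s4.png")
E
```

```text
time: 3.57
tool_pos: [0.4504, -0.0111, 0.0631]
tool_rot: [3.142, -0.003, 2.92]
contact_force: [-0.5, -0.1, 0.3]
opening: 0.092
units dx,dy,dz 0.03 -0.05 1.92 roll -0.06 t 3.5667
```

View pics/t4.png

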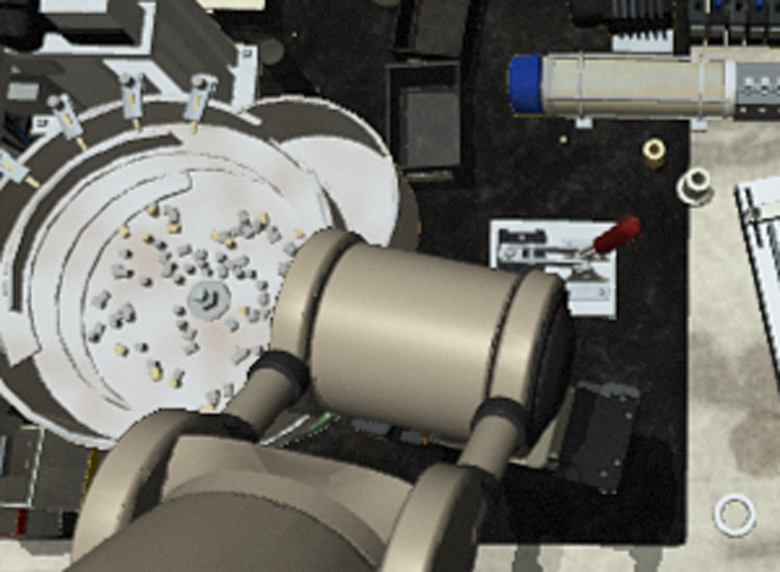

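View pics/s4.png

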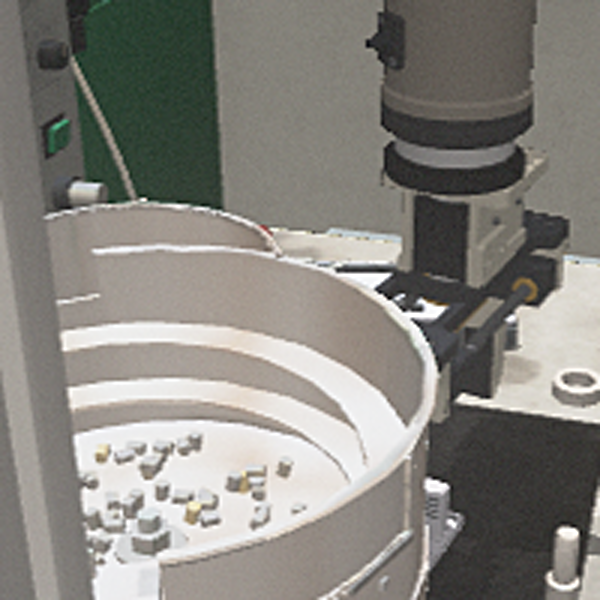

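The wrist and forearm stay well above the rim. I'll lower the last 48 mm in the same place.

```bash
python3 -m crank '{"claw":[1,1,1,1,1,1,1,1],"delta_pos":[[0,0,0.5],[0,0,1],[0,0,1.4],[0,0,1.7],[0,0,1.88],[0,0,1.88],[0,0,1.88],[0,0,1.88]],"roll":[-0.06,-0.06,-0.06,-0.06,-0.06,-0.06,-0.06,-0.06]}'
python3 -m crank '{"claw":[0.8,0.7,0.6,0.5,0.45,0.4,0.35,0.3],"delta_pos":[[0,0,0],[0,0,0],[0,0,0],[0,0,0],[0,0,0],[0,0,0],[0,0,0],[0,0,0]],"roll":[0,0,0,0,0,0,0,0]}' 10
python3 - <<'E'
from h import *
T=cam("top");S=cam("side")
crop(T[0],180,150,340,260,4.5,"pics/t5.png");crop(S[0],200,150,400,300,3.5,"pics/s5.png")
E
```

```text
time: 4.33
tool_pos: [0.4515, -0.0113, 0.0179]
tool_rot: [3.141, 0.001, 2.927]
contact_force: [-0.9, 0.1, -0.1]
opening: 0.0916
time: 5.0
tool_pos: [0.451, -0.0112, 0.0172]
tool_rot: [3.141, 0.0, 2.927]
contact_force: [-0.2, 0.1, 1.1]
opening: 0.0431
```

View pics/t5.png

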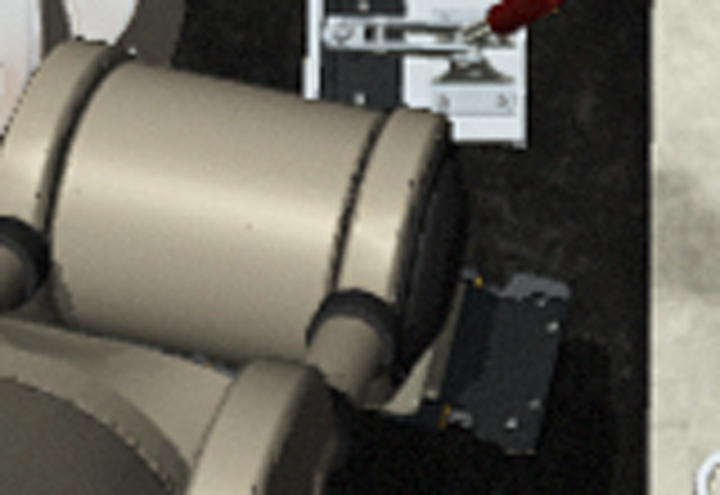

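View pics/s5.png

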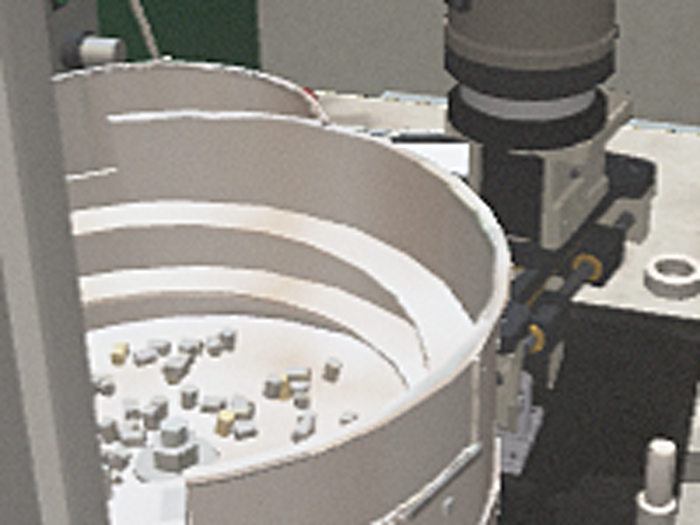

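The near finger has reached the tab. I'll keep closing slowly so the carrier follows.

```bash
python3 -m crank '{"claw":[0.36,0.34,0.32,0.30,0.28,0.26,0.24,0.22],"delta_pos":[[0,0,0],[0,0,0],[0,0,0],[0,0,0],[0,0,0],[0,0,0],[0,0,0],[0,0,0]],"roll":[0,0,0,0,0,0,0,0]}' 10
python3 -m crank '{"claw":[0.2,0.18,0.16,0.14,0.1,0.05,0,0],"delta_pos":[[0,0,0],[0,0,0],[0,0,0],[0,0,0],[0,0,0],[0,0,0],[0,0,0],[0,0,0]],"roll":[0,0,0,0,0,0,0,0]}' 10
python3 -m crank '{"claw":[0,0,0,0,0,0,0,0],"delta_pos":[[0,0,0],[0,0,0],[0,0,0],[0,0,0],[0,0,0],[0,0,0],[0,0,0],[0,0,0]],"roll":[0,0,0,0,0,0,0,0]}' 35
python3 - <<'E'
from h import *
T=cam("top");S=cam("side")
crop(T[0],180,150,340,260,4.5,"pics/t6.png");crop(S[0],300,200,400,300,6,"pics/s6.png")
E
```

```text
time: 5.77
tool_pos: [0.451, -0.0112, 0.0172]
tool_rot: [3.142, 0.0, 2.927]
contact_force: [0.1, 1.0, 0.0]
opening: 0.0208
time: 6.43
tool_pos: [0.4509, -0.0112, 0.0172]
tool_rot: [3.142, 0.0, 2.927]
contact_force: [-0.1, -0.3, 0.1]
opening: 0.0141
time: 7.1
tool_pos: [0.4509, -0.0112, 0.0172]
tool_rot: [3.142, 0.0, 2.927]
contact_force: [-1.0, -0.4, -0.1]
opening: 0.0139
```

View pics/s6.png

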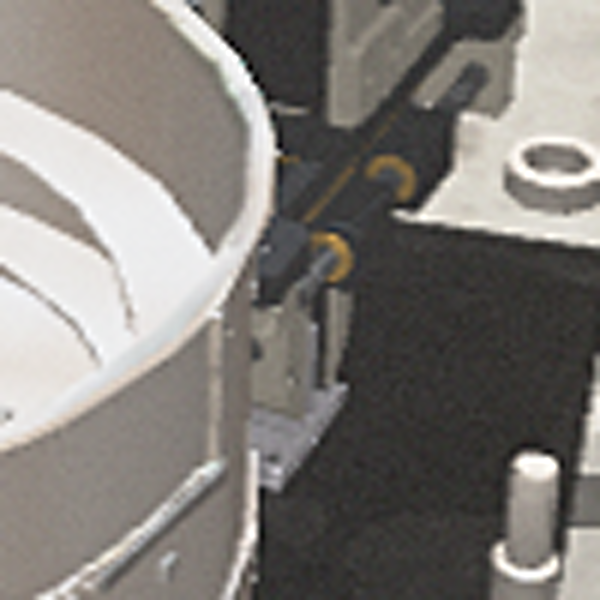

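View pics/t6.png

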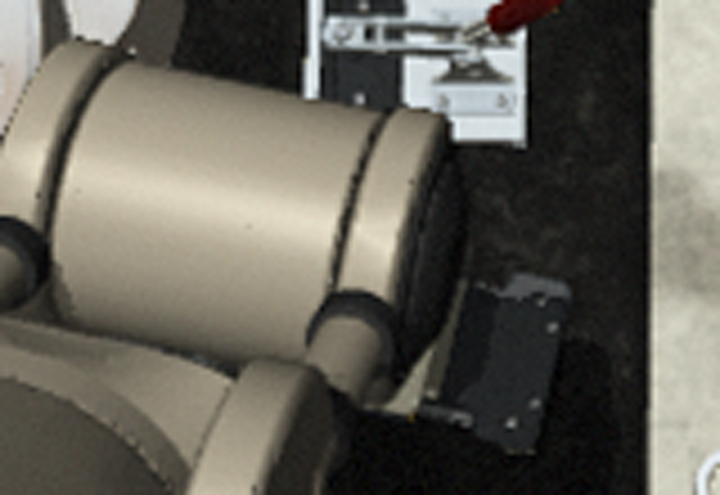

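The opening reads 13.9 mm, so the pads lie flush on the 14 mm tab. I'll lift it and draw it away from the bowl.

```bash
python3 -m crank '{"claw":[0,0,0,0,0,0,0,0],"delta_pos":[[0,0,-0.3],[0,0,-0.8],[0,0,-1.5],[0,0,-2.2],[0,0,-3],[0,0,-3.7],[0,0,-4.4],[0,0,-5]],"roll":[0,0,0,0,0,0,0,0]}'
python3 -c "
from h import *
go((.4664,-.2827),.12,np.pi+.2128)"
```

```text
time: 7.87
tool_pos: [0.4509, -0.0111, 0.1439]
tool_rot: [3.141, 0.001, 2.927]
contact_force: [0.5, -0.1, -1.3]
opening: 0.0137
units dx,dy,dz -2.92 -10.48 0.96 roll -4.08 t 7.8667
```

```bash
python3 -m crank '{"claw":[0,0,0,0,0,0,0,0],"delta_pos":[[-0.1,-0.5,-0.2],[-0.4,-1.5,-0.2],[-0.7,-2.7,-0.2],[-1.1,-4,-0.2],[-1.4,-5.2,-0.2],[-1.8,-6.4,-0.2],[-2.1,-7.6,-0.2],[-2.4,-8.6,-0.2]],"roll":[0,0,-0.5,-1.2,-1.9,-2.6,-3.3,-4.08]}'
python3 -m crank '{"claw":[0,0,0,0,0,0,0,0],"delta_pos":[[-0.17,-0.3,0],[-0.34,-0.6,0],[-0.43,-0.9,0],[-0.52,-1.2,0],[-0.52,-1.3,0],[-0.52,-1.3,0],[-0.52,-1.3,0],[-0.52,-1.3,0]],"roll":[0,0,0,0,0,0,0,0]}'
python3 - <<'E'
from h import *
go((.4664,-.2827),.12,np.pi+.2128)
T=cam("top");S=cam("side")
crop(T[0],230,80,450,280,3,"pics/t7.png");crop(S[0],250,80,450,240,4,"pics/s7.png")
E
```

```text
time: 8.53
tool_pos: [0.4633, -0.236, 0.1477]
tool_rot: [-3.141, 0.0, -2.926]
contact_force: [-0.2, 0.7, -1.6]
opening: 0.0135
time: 9.2
tool_pos: [0.4831, -0.2624, 0.1472]
tool_rot: [3.141, -0.0, -2.929]
contact_force: [0.2, -0.2, -0.9]
opening: 0.014
units dx,dy,dz 0.83 -0.65 1.09 roll 0.0 t 9.2
```

View pics/t7.png

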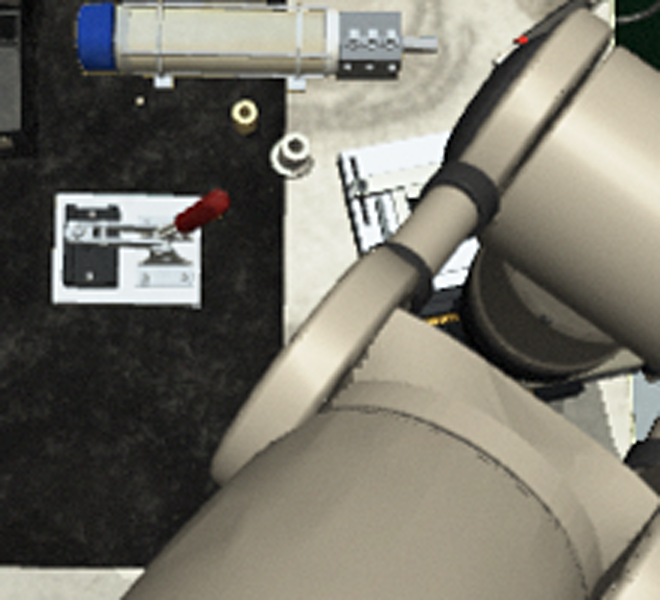

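View pics/s7.png

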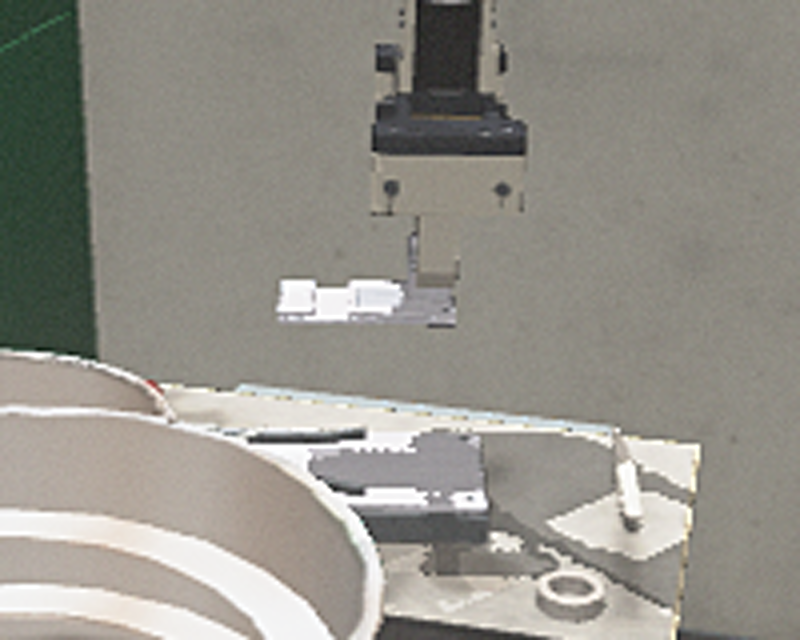

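The side view shows the carrier level. Its near lower edge runs from about (319,160) to (364,161). I'll check where it sits in the grip.

```bash
python3 - <<'E'
from h import *
S=cam("side"); s=robot.observe();p=s["tool_pos"];r=s["tool_rot"];print(p,r)
y=r[2]+np.pi;ux=np.array([np.cos(y),np.sin(y)]);uy=np.array([-uy if 0 else -np.sin(y),np.cos(y)])
c=p[:2]+ux*.034
for x in(.048,-.048):
  for yy in(.025,-.025):
    for z in(0,.008): print(x,yy,z,((proj(S,[*(c+ux*x+uy*yy),p[2]-.0172+z])-[250,80])*4).round(1))
print("stage near corners",[((proj(S,u)-[250,80])*4).round(1) for u in([.4426,-.2386,.024],[.4632,-.3327,.024])])
crop(S[0],310,140,375,175,12,"pics/s8.png")
E
```

```text
[ 0.48318394 -0.26267079  0.14727929] [ 3.14142135e+00  1.42759698e-05 -2.92887933e+00]
0.048 0.025 0 [283.4 321.7]
0.048 0.025 0.008 [283.4 308.1]
0.048 -0.025 0 [288.1 289.2]
0.048 -0.025 0.008 [288.2 276. ]
-0.048 0.025 0 [459.3 325.3]
-0.048 0.025 0.008 [460.1 311.6]
-0.048 -0.025 0 [456.  292.4]
-0.048 -0.025 0.008 [456.7 279.1]
stage near corners [array([486.5, 504.1]), array([477.9, 431.2])]
```

View pics/s8.png

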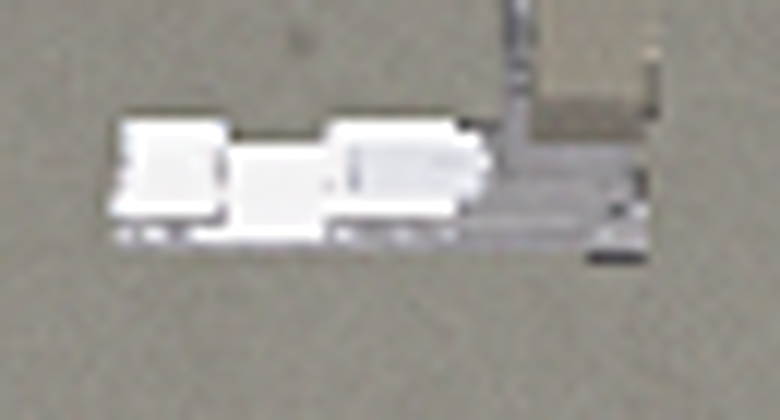

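```bash
python3 - <<'E'
from h import *
T=cam("top")
o=np.array([.5681,-.2607]);a=.2128;ux=np.array([np.cos(a),np.sin(a)]);uy=np.array([-ux[1],ux[0]])
for n,u,z in(("lipL",(172,252),.036),("lipR",(234,240),.036),("buffer face",(180,160),.03),("railL mouth",(153,380),.03),("railR mouth",(307,350),.03),("railL kink",(157,295),.03),("railR kink",(272,292),.03),("railL end",(120,145),.03),("railR end",(233,120),.03)):
    X=plane(T,(u[0]/4.5+330,u[1]/4.5+115),z)[:2]-o; print(n,(X@ux*1e3+10).round(1),(X@uy*1e3).round(1))
go((.4645,-.2831),.07,np.pi+.2128)
E
```

```text
lipL 20.8 16.3
lipR 20.7 -14.8
buffer face 67.5 0.6
railL mouth -38.5 38.6
railR mouth -38.9 -38.4
railL kink 2.4 27.2
railR kink -7.2 -28.4
railL end 81.0 28.2
railR end 82.6 -30.1
units dx,dy,dz 0.9 -0.64 3.09 roll -0.0 t 9.4
```

Measured on the stage, the lips are at x≈21 mm, the stop face is at ≈66 mm and the rails are symmetric about y≈0. So home should be near stage x≈18 mm. I'll move above the lay point.

```bash
python3 -m crank '{"claw":[0,0,0,0,0,0,0,0],"delta_pos":[[0.3,-0.2,0.3],[0.6,-0.4,0.9],[0.9,-0.64,1.5],[0.9,-0.64,2.1],[0.9,-0.64,2.7],[0.9,-0.64,3.1],[0.9,-0.64,3.1],[0.9,-0.64,3.1]],"roll":[0,0,0,0,0,0,0,0]}'
python3 - <<'E'
from h import *
go((.4645,-.2831),.0412,np.pi+.2128)
S=cam("side");T=cam("top")
crop(S[0],300,150,400,220,8,"pics/s9.png");crop(T[0],320,100,440,240,4,"pics/t9.png")
E
```

```text
time: 10.07
tool_pos: [0.4643, -0.2835, 0.0693]
tool_rot: [3.141, -0.001, -2.929]
contact_force: [0.3, -0.1, -0.2]
opening: 0.0138
units dx,dy,dz -0.01 0.01 1.12 roll -0.0 t 10.0667
```

View pics/s9.png

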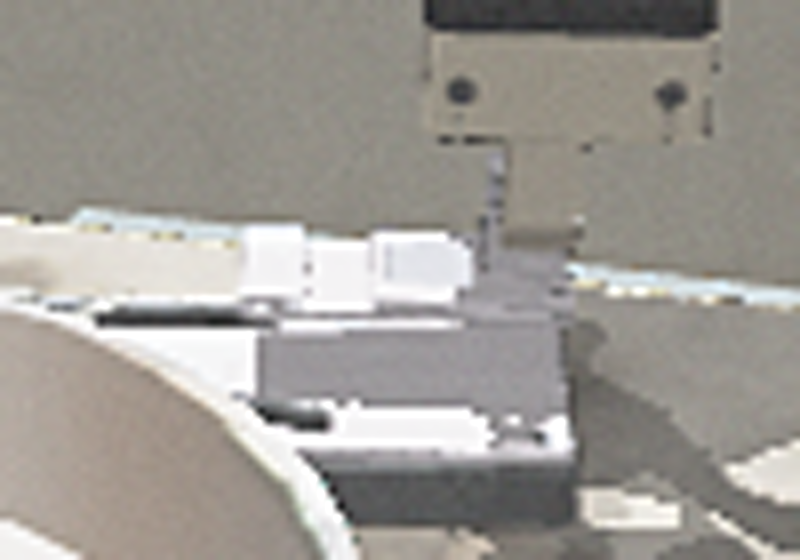

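View pics/t9.png

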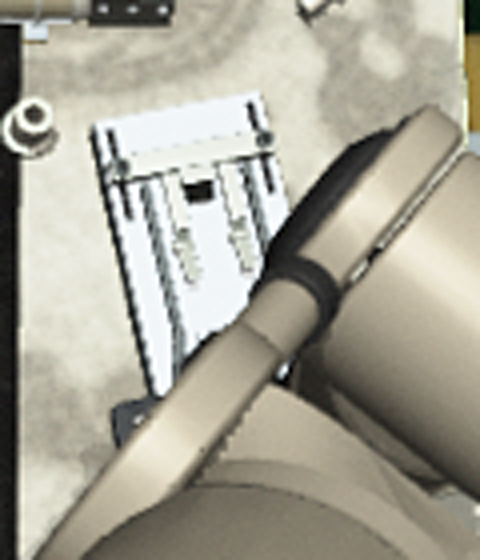

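The carrier hangs level over the near half of the stage, in line with the rails. I'll lower it to just above contact and then feel for the surface.

```bash
python3 -m crank '{"claw":[0,0,0,0,0,0,0,0],"delta_pos":[[0,0,0.3],[0,0,0.6],[0,0,0.85],[0,0,0.95],[0,0,0.98],[0,0,1],[0,0,1],[0,0,1]],"roll":[0,0,0,0,0,0,0,0]}'
python3 -m crank '{"claw":[0,0,0,0,0,0,0,0],"delta_pos":[[0,0,0.02],[0,0,0.04],[0,0,0.05],[0,0,0.06],[0,0,0.06],[0,0,0.06],[0,0,0.06],[0,0,0.06]],"roll":[0,0,0,0,0,0,0,0]}'
```

```text
time: 10.83
tool_pos: [0.4648, -0.2835, 0.0449]
tool_rot: [-3.141, 0.0, -2.929]
contact_force: [0.2, 0.3, -0.9]
opening: 0.0142
time: 11.5
tool_pos: [0.4647, -0.2834, 0.0432]
tool_rot: [3.142, 0.0, -2.929]
contact_force: [-0.7, -0.5, 0.0]
opening: 0.0138
```

```bash
python3 -m crank '{"claw":[0,0,0,0,0,0,0,0],"delta_pos":[[0,0,0.02],[0,0,0.04],[0,0,0.04],[0,0,0.04],[0,0,0.04],[0,0,0.04],[0,0,0.04],[0,0,0.04]],"roll":[0,0,0,0,0,0,0,0]}'
python3 -m crank '{"claw":[0,0,0,0,0,0,0,0],"delta_pos":[[0,0,0.02],[0,0,0.04],[0,0,0.04],[0,0,0.04],[0,0,0.04],[0,0,0.04],[0,0,0.04],[0,0,0.04]],"roll":[0,0,0,0,0,0,0,0]}'
```

```text
time: 12.17
tool_pos: [0.4646, -0.2834, 0.0422]
tool_rot: [3.142, 0.0, -2.929]
contact_force: [0.2, 0.2, -0.9]
opening: 0.014
time: 12.83
tool_pos: [0.4647, -0.2835, 0.0412]
tool_rot: [-3.142, 0.0, -2.929]
contact_force: [0.8, 0.1, 0.1]
opening: 0.0137
```

```bash
python3 -m crank '{"claw":[0,0,0,0,0,0,0,0],"delta_pos":[[0,0,0.02],[0,0,0.04],[0,0,0.04],[0,0,0.04],[0,0,0.04],[0,0,0.04],[0,0,0.04],[0,0,0.04]],"roll":[0,0,0,0,0,0,0,0]}'
python3 -m crank '{"claw":[0,0,0,0,0,0,0,0],"delta_pos":[[0,0,0.02],[0,0,0.04],[0,0,0.04],[0,0,0.04],[0,0,0.04],[0,0,0.04],[0,0,0.04],[0,0,0.04]],"roll":[0,0,0,0,0,0,0,0]}'
python3 - <<'E'
from h import *
S=cam("side")
crop(S[0],300,150,400,220,8,"pics/s10.png")
E
```

```text
time: 13.5
tool_pos: [0.465, -0.2838, 0.0412]
tool_rot: [-3.14, 0.001, -2.929]
contact_force: [-1.3, 0.9, 7.2]
opening: 0.0138
time: 14.17
tool_pos: [0.4653, -0.284, 0.0412]
tool_rot: [-3.139, 0.002, -2.929]
contact_force: [-2.2, 2.4, 14.7]
opening: 0.0138
```

View pics/s10.png

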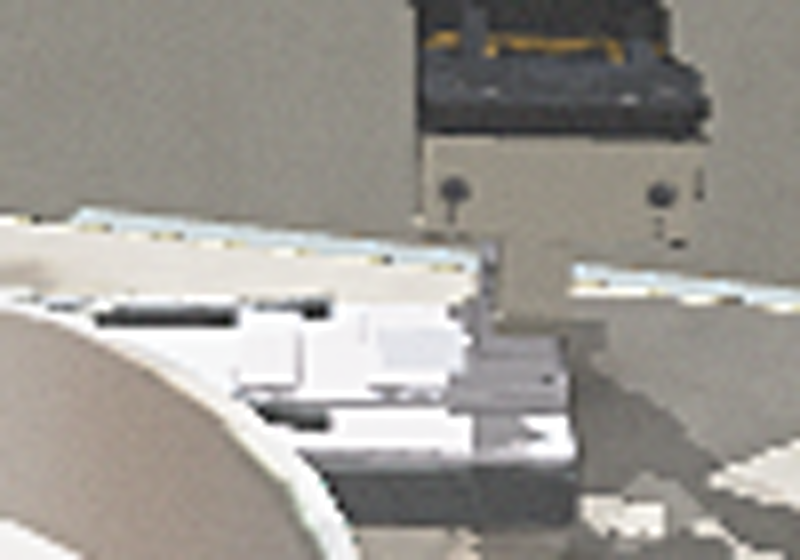

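Contact was felt at a TCP height of 41.2 mm, exactly on the 24 mm face, and the carrier now lies flat between the flared rails. I'll relieve the downward force and start sliding slowly. The slide direction is tool −x.

```bash
python3 -m crank '{"claw":[0,0,0,0,0,0,0,0],"delta_pos":[[0,0,-0.03],[0,0,-0.06],[0,0,-0.07],[0,0,-0.07],[0,0,-0.07],[0,0,-0.07],[0,0,-0.07],[0,0,-0.07]],"roll":[0,0,0,0,0,0,0,0]}'
python3 -m crank '{"claw":[0,0,0,0,0,0,0,0],"delta_pos":[[-0.05,0,0],[-0.1,0,0],[-0.2,0,0],[-0.3,0,0],[-0.4,0,0],[-0.5,0,0],[-0.6,0,0],[-0.6,0,0]],"roll":[0,0,0,0,0,0,0,0]}'
cat >> h.py <<'E'
def st():
    o=np.array([.5681,-.2607]);a=.2128;ux=np.array([np.cos(a),np.sin(a)]);uy=np.array([-ux[1],ux[0]])
    s=robot.observe();d=s["tool_pos"][:2]-o;f=s["contact_force"]
    print("stage: tcp x %.1f y %.1f, front %.1f z %.1f | Fx %.1f Fy %.1f Fz %.1f"%(d@ux*1e3+10,d@uy*1e3,d@ux*1e3+10+36+48,s["tool_pos"][2]*1e3,f[:2]@ux,f[:2]@uy,f[2]),"yaw err",round((s["tool_rot"][2]+np.pi-a),4),"t",s["time"])
E
python3 -c "
from h import *
st()"
```

```text
time: 14.88
tool_pos: [0.4649, -0.2837, 0.0412]
tool_rot: [-3.141, 0.0, -2.929]
contact_force: [0.9, -0.3, 4.6]
opening: 0.0139
time: 15.55
tool_pos: [0.4797, -0.2804, 0.0412]
tool_rot: [-3.141, 0.0, -2.929]
contact_force: [-0.1, 0.9, 4.5]
opening: 0.0138
stage: tcp x -80.5 y -0.6, front 3.5 z 41.2 | Fx 0.1 Fy 0.9 Fz 4.5 yaw err -0.0003 t 15.55
```

```bash
python3 -m crank '{"claw":[0,0,0,0,0,0,0,0],"delta_pos":[[-0.1,0,-0.02],[-0.2,0,-0.02],[-0.3,0,-0.02],[-0.4,0,-0.02],[-0.5,0,-0.02],[-0.6,0,-0.02],[-0.6,0,-0.02],[-0.6,0,-0.02]],"roll":[0,0,0,0,0,0,0,0]}'
python3 - <<'E'
from h import *
st();T=cam("top");crop(T[0],330,115,420,200,7,"pics/t11.png")
E
```

```text
time: 16.22
tool_pos: [0.4941, -0.277, 0.0412]
tool_rot: [3.141, 0.0, -2.929]
contact_force: [0.2, -0.4, -0.6]
opening: 0.0141
stage: tcp x -65.8 y -0.3, front 18.2 z 41.2 | Fx 0.2 Fy -0.4 Fz -0.6 yaw err -0.0002 t 16.2167
```

View pics/t11.png

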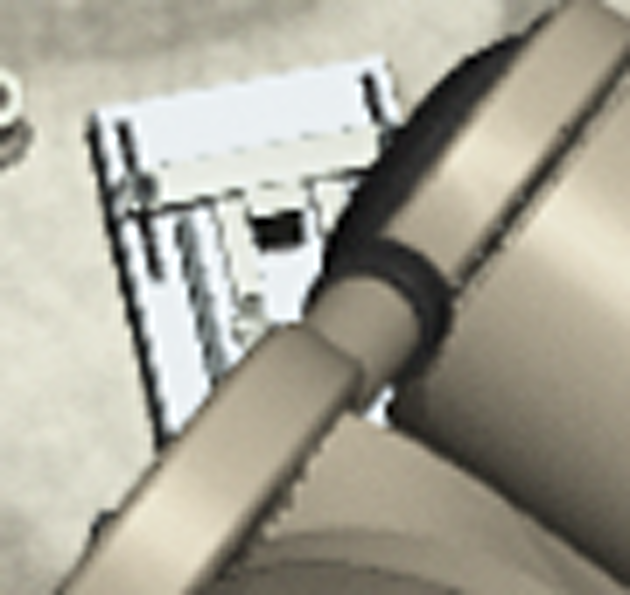

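The arm hides the clips, but the left lip is still just visible ahead of the carrier. From here I go by force, in 5–7 mm steps.

```bash
python3 -m crank '{"claw":[0,0,0,0,0,0,0,0],"delta_pos":[[-0.05,0,0.02],[-0.1,0,0.02],[-0.15,0,0.02],[-0.2,0,0.02],[-0.25,0,0.02],[-0.3,0,0.02],[-0.3,0,0.02],[-0.3,0,0.02]],"roll":[0,0,0,0,0,0,0,0]}' >/dev/null;python3 -c "
from h import *
st()"
python3 -m crank '{"claw":[0,0,0,0,0,0,0,0],"delta_pos":[[-0.05,0,0],[-0.1,0,0],[-0.15,0,0],[-0.2,0,0],[-0.25,0,0],[-0.3,0,0],[-0.3,0,0],[-0.3,0,0]],"roll":[0,0,0,0,0,0,0,0]}'>/dev/null
python3 -c "
from h import *
st()"
```

```text
stage: tcp x -58.0 y -0.6, front 26.0 z 41.2 | Fx 0.6 Fy 0.0 Fz 5.2 yaw err -0.0003 t 16.9333
stage: tcp x -50.9 y -0.5, front 33.1 z 41.2 | Fx -1.9 Fy 0.6 Fz 5.3 yaw err -0.0003 t 17.6
```

```bash
python3 -m crank '{"claw":[0,0,0,0,0,0,0,0],"delta_pos":[[-0.05,0,0],[-0.1,0,0],[-0.15,0,0],[-0.2,0,0],[-0.25,0,0],[-0.25,0,0],[-0.25,0,0],[-0.25,0,0]],"roll":[0,0,0,0,0,0,0,0]}'>/dev/null
python3 -c "
from h import *
st()"
python3 -m crank '{"claw":[0,0,0,0,0,0,0,0],"delta_pos":[[-0.05,0,0],[-0.1,0,0],[-0.15,0,0],[-0.2,0,0],[-0.2,0,0],[-0.2,0,0],[-0.2,0,0],[-0.2,0,0]],"roll":[0,0,0,0,0,0,0,0]}'>/dev/null
python3 -c "
from h import *
st();T=cam('top');crop(T[0],330,115,420,200,7,'pics/t12.png');S=cam('side');crop(S[0],300,150,400,220,8,'pics/s12.png')"
```

```text
stage: tcp x -44.9 y -0.5, front 39.1 z 41.2 | Fx -2.0 Fy -0.1 Fz 6.3 yaw err -0.0003 t 18.2667
stage: tcp x -40.3 y -0.5, front 43.7 z 41.2 | Fx -4.1 Fy -1.1 Fz 7.0 yaw err -0.0003 t 18.9333
```

View pics/t12.png

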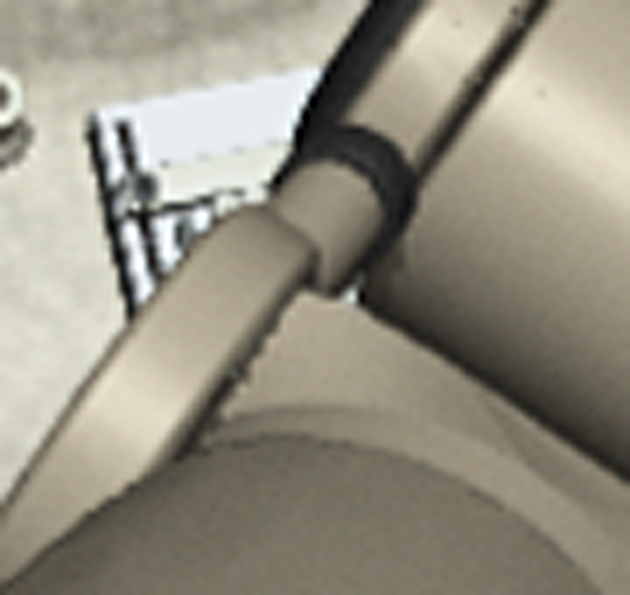

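View pics/s12.png

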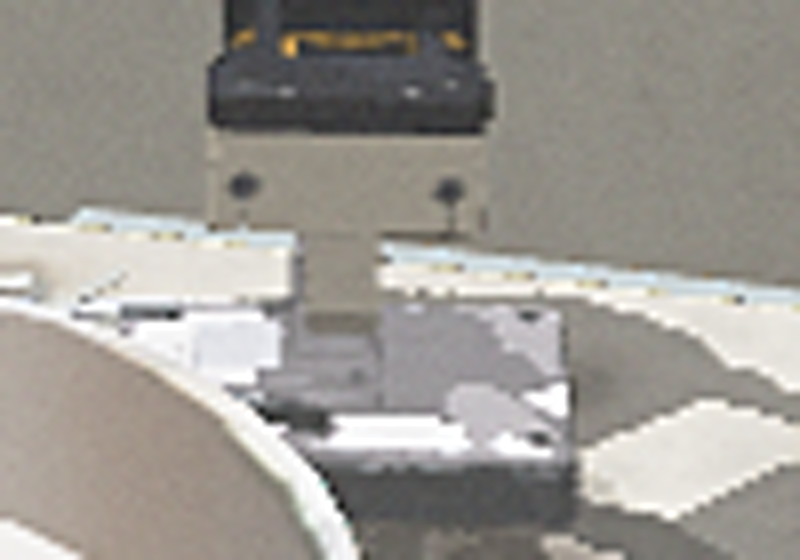

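The top view is blocked by the arm. The side view shows the carrier flat, with the push force now 4 N as the lips ride up. I'll continue in steps of about 4 mm.

```bash
for i in 1; do :; done
python3 -m crank '{"claw":[0,0,0,0,0,0,0,0],"delta_pos":[[-0.04,0,0],[-0.08,0,0],[-0.12,0,0],[-0.16,0,0],[-0.16,0,0],[-0.16,0,0],[-0.16,0,0],[-0.16,0,0]],"roll":[0,0,0,0,0,0,0,0]}'>/dev/null
python3 -c "
from h import *
st()"
python3 -m crank '{"claw":[0,0,0,0,0,0,0,0],"delta_pos":[[-0.04,0,0],[-0.08,0,0],[-0.12,0,0],[-0.16,0,0],[-0.16,0,0],[-0.16,0,0],[-0.16,0,0],[-0.16,0,0]],"roll":[0,0,0,0,0,0,0,0]}'>/dev/null
python3 -c "
from h import *
st()"
```

```text
stage: tcp x -35.9 y -0.5, front 48.1 z 41.2 | Fx -2.1 Fy 0.1 Fz 5.5 yaw err -0.0003 t 19.7
stage: tcp x -31.9 y -0.5, front 52.1 z 41.2 | Fx -2.0 Fy -0.4 Fz 6.2 yaw err -0.0003 t 20.3667
```

The force dropped to a steady 2 N, so the noses are riding on the land. I'll go on with smaller steps towards the expected snap near front ≈64 mm.

```bash

python3 -m crank '{"claw":[0,0,0,0,0,0,0,0],"delta_pos":[[-0.04,0,0],[-0.08,0,0],[-0.12,0,0],[-0.16,0,0],[-0.16,0,0],[-0.16,0,0],[-0.16,0,0],[-0.16,0,0]],"roll":[0,0,0,0,0,0,0,0]}'>/dev/null
python3 -c "
from h import *
st()"
python3 -m crank '{"claw":[0,0,0,0,0,0,0,0],"delta_pos":[[-0.02,0,0],[-0.04,0,0],[-0.06,0,0],[-0.08,0,0],[-0.08,0,0],[-0.08,0,0],[-0.08,0,0],[-0.08,0,0]],"roll":[0,0,0,0,0,0,0,0]}'>/dev/null
python3 -c "
from h import *
st()"
python3 -m crank '{"claw":[0,0,0,0,0,0,0,0],"delta_pos":[[-0.02,0,0],[-0.04,0,0],[-0.06,0,0],[-0.06,0,0],[-0.06,0,0],[-0.06,0,0],[-0.06,0,0],[-0.06,0,0]],"roll":[0,0,0,0,0,0,0,0]}'>/dev/null
python3 -c "
from h import *
st()"
```

```text
stage: tcp x -27.9 y -0.5, front 56.1 z 41.2 | Fx -2.8 Fy 0.6 Fz 6.1 yaw err -0.0004 t 21.0333
stage: tcp x -26.0 y -0.5, front 58.0 z 41.2 | Fx -2.4 Fy 0.8 Fz 6.6 yaw err -0.0004 t 21.7
stage: tcp x -24.5 y -0.5, front 59.5 z 41.2 | Fx -2.5 Fy -0.1 Fz 7.1 yaw err -0.0003 t 22.3667
```

```bash

python3 -m crank '{"claw":[0,0,0,0,0,0,0,0],"delta_pos":[[-0.02,0,0],[-0.04,0,0],[-0.05,0,0],[-0.05,0,0],[-0.05,0,0],[-0.05,0,0],[-0.05,0,0],[-0.05,0,0]],"roll":[0,0,0,0,0,0,0,0]}'>/dev/null
python3 -c "
from h import *
st()"
python3 -m crank '{"claw":[0,0,0,0,0,0,0,0],"delta_pos":[[-0.02,0,0],[-0.04,0,0],[-0.04,0,0],[-0.04,0,0],[-0.04,0,0],[-0.04,0,0],[-0.04,0,0],[-0.04,0,0]],"roll":[0,0,0,0,0,0,0,0]}'>/dev/null
python3 -c "
from h import *
st()"
python3 -m crank '{"claw":[0,0,0,0,0,0,0,0],"delta_pos":[[-0.02,0,0],[-0.04,0,0],[-0.04,0,0],[-0.04,0,0],[-0.04,0,0],[-0.04,0,0],[-0.04,0,0],[-0.04,0,0]],"roll":[0,0,0,0,0,0,0,0]}'>/dev/null
python3 -c "
from h import *
st()"
```

```text
stage: tcp x -23.2 y -0.5, front 60.8 z 41.2 | Fx -2.8 Fy 0.6 Fz 6.9 yaw err -0.0004 t 23.0333
stage: tcp x -22.2 y -0.5, front 61.8 z 41.2 | Fx -2.9 Fy -0.6 Fz 7.0 yaw err -0.0003 t 23.7
stage: tcp x -21.2 y -0.5, front 62.8 z 41.2 | Fx -1.9 Fy -0.1 Fz 5.9 yaw err -0.0003 t 24.3667
```

```bash

python3 -m crank '{"claw":[0,0,0,0,0,0,0,0],"delta_pos":[[-0.02,0,0],[-0.04,0,0],[-0.04,0,0],[-0.04,0,0],[-0.04,0,0],[-0.04,0,0],[-0.04,0,0],[-0.04,0,0]],"roll":[0,0,0,0,0,0,0,0]}'>/dev/null
python3 -c "
from h import *
st()"
python3 -m crank '{"claw":[0,0,0,0,0,0,0,0],"delta_pos":[[-0.02,0,0],[-0.04,0,0],[-0.04,0,0],[-0.04,0,0],[-0.04,0,0],[-0.04,0,0],[-0.04,0,0],[-0.04,0,0]],"roll":[0,0,0,0,0,0,0,0]}'>/dev/null
python3 -c "
from h import *
st()"
```

```text
stage: tcp x -19.7 y -0.5, front 64.3 z 41.2 | Fx -0.7 Fy -0.4 Fz 6.0 yaw err -0.0003 t 25.0333
stage: tcp x -18.4 y -0.5, front 65.6 z 41.2 | Fx 1.9 Fy -0.1 Fz 5.1 yaw err -0.0004 t 25.7
```

The force dropped and even reversed to +1.9 N, so the noses are pulling the carrier in: that's the snap. Next I'll feel for the soft stop.

```bash

python3 -m crank '{"claw":[0,0,0,0,0,0,0,0],"delta_pos":[[-0.02,0,0],[-0.03,0,0],[-0.03,0,0],[-0.03,0,0],[-0.03,0,0],[-0.03,0,0],[-0.03,0,0],[-0.03,0,0]],"roll":[0,0,0,0,0,0,0,0]}'>/dev/null
python3 -c "
from h import *
st()"
python3 -m crank '{"claw":[0,0,0,0,0,0,0,0],"delta_pos":[[-0.02,0,0],[-0.03,0,0],[-0.03,0,0],[-0.03,0,0],[-0.03,0,0],[-0.03,0,0],[-0.03,0,0],[-0.03,0,0]],"roll":[0,0,0,0,0,0,0,0]}'>/dev/null
python3 -c "
from h import *
st()"
```

```text
stage: tcp x -18.3 y -0.6, front 65.7 z 41.2 | Fx -0.7 Fy -0.5 Fz 6.7 yaw err -0.0004 t 26.3667
stage: tcp x -17.9 y -0.6, front 66.1 z 41.2 | Fx -2.3 Fy 0.3 Fz 7.5 yaw err -0.0004 t 27.0333
```

```bash

python3 -m crank '{"claw":[0,0,0,0,0,0,0,0],"delta_pos":[[-0.02,0,0],[-0.03,0,0],[-0.03,0,0],[-0.03,0,0],[-0.03,0,0],[-0.03,0,0],[-0.03,0,0],[-0.03,0,0]],"roll":[0,0,0,0,0,0,0,0]}'>/dev/null
python3 -c "
from h import *
st()"
python3 -m crank '{"claw":[0,0,0,0,0,0,0,0],"delta_pos":[[-0.02,0,0],[-0.03,0,0],[-0.03,0,0],[-0.03,0,0],[-0.03,0,0],[-0.03,0,0],[-0.03,0,0],[-0.03,0,0]],"roll":[0,0,0,0,0,0,0,0]}'>/dev/null
python3 -c "
from h import *
st()"
```

```text
stage: tcp x -17.1 y -0.6, front 66.9 z 41.2 | Fx -2.4 Fy -0.5 Fz 6.6 yaw err -0.0003 t 27.7
stage: tcp x -16.4 y -0.5, front 67.6 z 41.2 | Fx -1.2 Fy 0.2 Fz 8.0 yaw err -0.0003 t 28.3667
```

The force isn't climbing as it would on the rubber, so this isn't the stop yet. Perhaps only one clip has dropped. I'll carry on carefully.

```bash

python3 -m crank '{"claw":[0,0,0,0,0,0,0,0],"delta_pos":[[-0.02,0,0],[-0.03,0,0],[-0.03,0,0],[-0.03,0,0],[-0.03,0,0],[-0.03,0,0],[-0.03,0,0],[-0.03,0,0]],"roll":[0,0,0,0,0,0,0,0]}'>/dev/null
python3 -c "
from h import *
st()"
python3 -m crank '{"claw":[0,0,0,0,0,0,0,0],"delta_pos":[[-0.02,0,0],[-0.03,0,0],[-0.03,0,0],[-0.03,0,0],[-0.03,0,0],[-0.03,0,0],[-0.03,0,0],[-0.03,0,0]],"roll":[0,0,0,0,0,0,0,0]}'>/dev/null
python3 -c "
from h import *
st();S=cam('side');crop(S[0],270,150,370,220,8,'pics/s13.png');T=cam('top');crop(T[0],330,115,420,200,7,'pics/t13.png')"
```

```text
stage: tcp x -15.9 y -0.5, front 68.1 z 41.2 | Fx -3.7 Fy -0.4 Fz 7.3 yaw err -0.0003 t 29.0333
stage: tcp x -15.5 y -0.5, front 68.5 z 41.2 | Fx -5.5 Fy -0.0 Fz 8.1 yaw err -0.0003 t 29.7
```

View pics/s13.png

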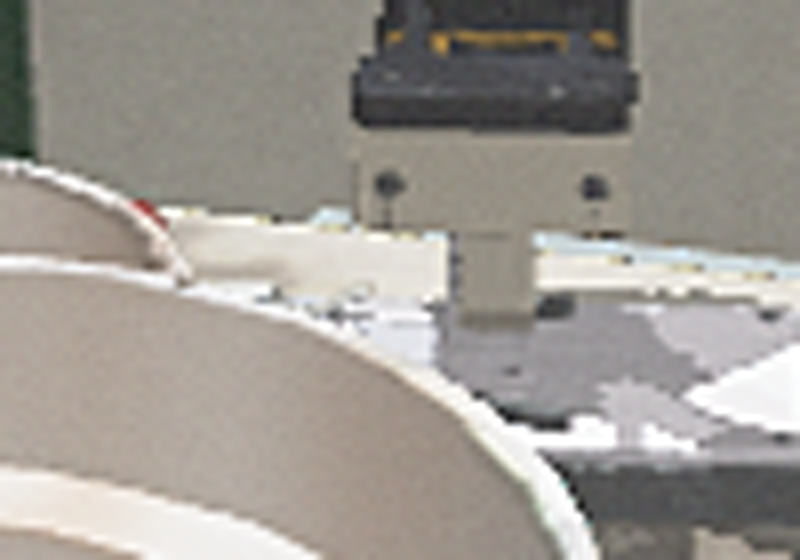

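View pics/t13.png

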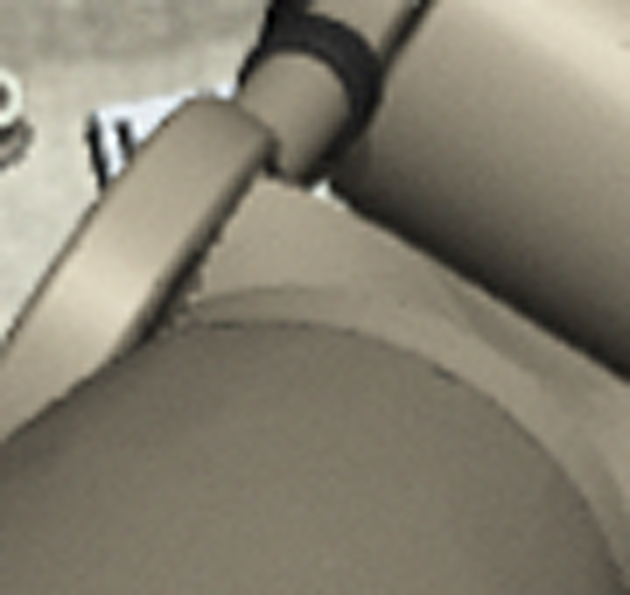

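```bash

python3 -m crank '{"claw":[0,0,0,0,0,0,0,0],"delta_pos":[[-0.01,0,0],[-0.02,0,0],[-0.02,0,0],[-0.02,0,0],[-0.02,0,0],[-0.02,0,0],[-0.02,0,0],[-0.02,0,0]],"roll":[0,0,0,0,0,0,0,0]}'>/dev/null
python3 -c "
from h import *
st()"
```

```text
stage: tcp x -15.2 y -0.5, front 68.8 z 41.2 | Fx -6.7 Fy -0.2 Fz 8.8 yaw err -0.0003 t 30.4667
```

The force climbs linearly at about 4 N/mm, which is the rubber stop. I'll ease back and tug gently to confirm that the clips hold.

```bash

python3 -m crank '{"claw":[0,0,0,0,0,0,0,0],"delta_pos":[[0.02,0,0],[0.04,0,-0.02],[0.06,0,-0.04],[0.08,0,-0.04],[0.08,0,-0.04],[0.08,0,-0.04],[0.08,0,-0.04],[0.08,0,-0.04]],"roll":[0,0,0,0,0,0,0,0]}'>/dev/null
python3 -c "
from h import *
st()"
python3 -m crank '{"claw":[0,0,0,0,0,0,0,0],"delta_pos":[[0.02,0,0],[0.04,0,0],[0.06,0,0],[0.06,0,0],[0.06,0,0],[0.06,0,0],[0.06,0,0],[0.06,0,0]],"roll":[0,0,0,0,0,0,0,0]}'>/dev/null
python3 -c "
from h import *
st()"
```

```text
stage: tcp x -16.2 y -0.1, front 67.8 z 41.5 | Fx -1.0 Fy -0.5 Fz -2.7 yaw err -0.0003 t 31.1333
stage: tcp x -17.5 y -0.3, front 66.5 z 41.8 | Fx 0.4 Fy 0.2 Fz -3.0 yaw err -0.0003 t 31.8
```

```bash

python3 -m crank '{"claw":[0,0,0,0,0,0,0,0],"delta_pos":[[0,0,0.02],[0,0,0.03],[0.02,0,0.03],[0.04,0,0.03],[0.04,0,0.03],[0.04,0,0.03],[0.04,0,0.03],[0.04,0,0.03]],"roll":[0,0,0,0,0,0,0,0]}'>/dev/null
python3 -c "
from h import *
st()"
python3 -m crank '{"claw":[0,0,0,0,0,0,0,0],"delta_pos":[[0.02,0,0],[0.04,0,0],[0.04,0,0],[0.04,0,0],[0.04,0,0],[0.04,0,0],[0.04,0,0],[0.04,0,0]],"roll":[0,0,0,0,0,0,0,0]}'>/dev/null
python3 -c "
from h import *
st()"
```

```text
stage: tcp x -18.3 y -0.6, front 65.7 z 41.3 | Fx 0.8 Fy 0.1 Fz -3.2 yaw err -0.0005 t 32.4667
stage: tcp x -18.5 y -0.6, front 65.5 z 41.4 | Fx 4.3 Fy -0.1 Fz -3.9 yaw err -0.0006 t 33.1333
```

The tug reached 4.3 N with only 0.2 mm of movement, so the clips hold. I'll push forward to about zero force and remove the lift, then release.

```bash

python3 -m crank '{"claw":[0,0,0,0,0,0,0,0],"delta_pos":[[-0.02,0,0.02],[-0.04,0,0.03],[-0.06,0,0.03],[-0.06,0,0.03],[-0.06,0,0.03],[-0.06,0,0.03],[-0.06,0,0.03],[-0.06,0,0.03]],"roll":[0,0,0,0,0,0,0,0]}'>/dev/null
python3 -c "
from h import *
st()"
```

```text
stage: tcp x -18.2 y -0.7, front 65.8 z 41.2 | Fx -1.2 Fy 0.2 Fz 5.4 yaw err -0.0003 t 33.8
```

Now release: open modestly and straight, then rise.

```bash

python3 -m crank '{"claw":[0.17,0.2,0.25,0.3,0.35,0.4,0.45,0.5],"delta_pos":[[0,0,0],[0,0,0],[0,0,0],[0,0,0],[0,0,0],[0,0,0],[0,0,0],[0,0,0]],"roll":[0,0,0,0,0,0,0,0]}' 10
python3 -m crank '{"claw":[0.5,0.5,0.5,0.5,0.5,0.5,0.5,0.5],"delta_pos":[[0,0,-0.2],[0,0,-0.5],[0,0,-1],[0,0,-1.6],[0,0,-2.2],[0,0,-3],[0,0,-3.8],[0,0,-4.6]],"roll":[0,0,0,0,0,0,0,0]}'
python3 -m crank '{"claw":[0.5,0.5,0.5,0.5,0.5,0.5,0.5,0.5],"delta_pos":[[0,1,-0.6],[0,2,-1],[0.5,3,-1],[1,4,-1],[1.5,5,-1],[2,6,-1],[2.5,7,-1],[3,8,-1]],"roll":[0,0,0,0,0,0,0,0]}'
python3 - <<'E'
from h import *
T=cam("top");S=cam("side")
cv2.imwrite("pics/t14.png",T[0]);crop(T[0],330,115,420,240,4.5,"pics/t14c.png");crop(S[0],270,150,400,220,6,"pics/s14.png")
E
```

```text
time: 34.47
tool_pos: [0.5409, -0.267, 0.0404]
tool_rot: [3.141, -0.0, -2.929]
contact_force: [-0.2, 0.4, 0.2]
opening: 0.0436
time: 35.13
tool_pos: [0.5409, -0.267, 0.1573]
tool_rot: [-3.141, 0.001, -2.929]
contact_force: [-0.6, -0.1, -0.1]
opening: 0.0459
time: 35.8
tool_pos: [0.4246, -0.0864, 0.1813]
tool_rot: [-3.141, 0.001, -2.929]
contact_force: [-0.5, 0.8, -0.9]
opening: 0.0457
```

View pics/t14.png

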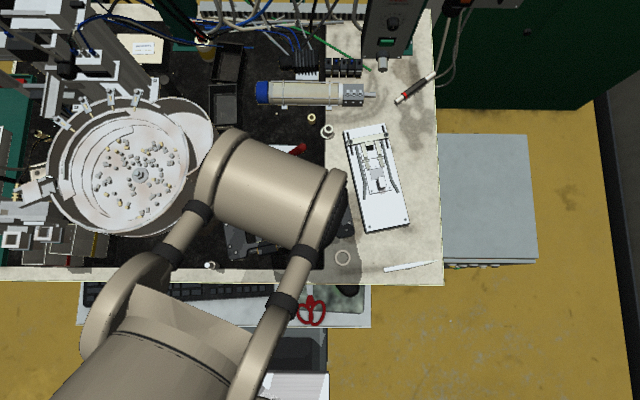

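View pics/t14c.png

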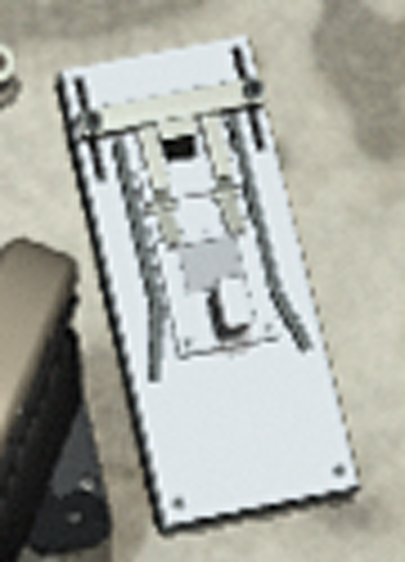

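View pics/s14.png

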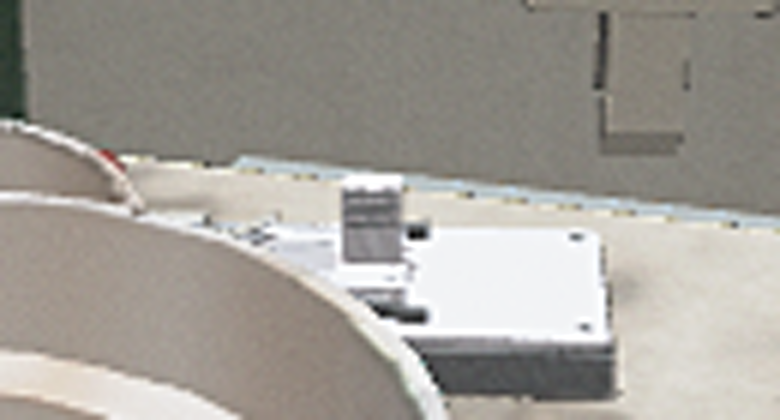

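```bash
python3 - <<'E'
from h import *
T=cam("top")
crop(T[0],345,130,395,200,11,"pics/t15.png")
o=np.array([.5681,-.2607]);a=.2128;ux=np.array([np.cos(a),np.sin(a)]);uy=np.array([-ux[1],ux[0]])
for n,u,z in(("rearL",(180,356),.032),("rearR",(278,335),.032),("land/groove",(197,193),.032),("lipL",(175,246),.036),("lipR",(233,236),.036),("buf",(180,160),.03)):
    X=plane(T,(u[0]/4.5+330,u[1]/4.5+115),z)[:2]-o; print(n,(X@ux*1e3+10).round(1),(X@uy*1e3).round(1))
E
```

```text
rearL -29.9 23.4
rearR -29.2 -25.8
land/groove 48.7 -3.4
lipL 23.4 14.2
lipR 22.8 -14.8
buf 67.5 0.6
```

View pics/t15.png

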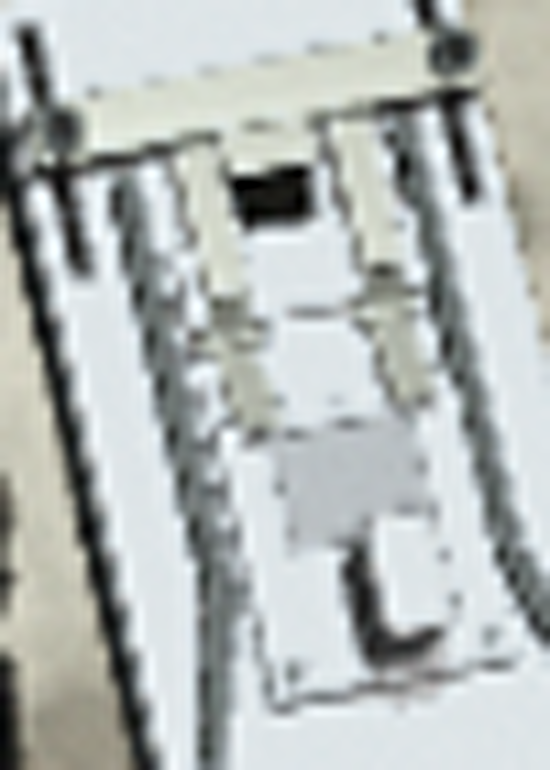

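The carrier is straight, with its front edge at the stop face (66.4–66.7 mm). Whether each clip is down I need to measure, by comparing lip heights before and now.

```bash
python3 - <<'E'
from h import *
T=cam("top");S=cam("side")
a=cv2.imread("pics/top0.png");b=T[0]
k=9
f=lambda i:cv2.resize(i[138:178,355:395],None,fx=k,fy=k,interpolation=cv2.INTER_CUBIC)
cv2.imwrite("pics/cmp.png",np.hstack([f(a),np.zeros((40*k,8,3),np.uint8),f(b)]))
crop(S[0],285,178,345,208,13,"pics/s16.png")
o=np.array([.5681,-.2607]);al=.2128;ux=np.array([np.cos(al),np.sin(al)]);uy=np.array([-ux[1],ux[0]])
# hinge ~ nose+46 at stage x 43+46=89?
def P(x,y,z): return [*(o+ux*(x-10)/1e3+uy*y/1e3),z]
for nm,th in(("empty",0),("snap",.045),("ride",.13)):
  for y in(16,-16):
    xh=43+46; hz=.026
    r=[]
    for x,z in((21,.036),(43,.026)):
        dx,dz=(x-xh)/1e3,z-hz
        x2=xh+1e3*(dx*np.cos(th)+dz*np.sin(th)); z2=hz+dz*np.cos(th)-dx*np.sin(th)
        r.append((round(x2,1),round(z2,4),((proj(T,P(x2,y,z2))-[355,138]+.5)*k).round(1),((proj(S,P(x2,y,z2))-[285,178]+.5)*13).round(1)))
    print(nm,y,"lip",r[0],"nose",r[1])
print("groove front edge", [((proj(S,P(48.6,y,.032))-[285,178]+.5)*13).round() for y in(25,-25)])
E
```

```text
empty 16 lip (np.float64(21.0), np.float64(0.036), array([124.5, 300.4]), array([410.9, 210.1])) nose (np.float64(43.0), np.float64(0.026), array([ 99.2, 226.8]), array([290.6, 256.2]))
empty -16 lip (np.float64(21.0), np.float64(0.036), array([251.8, 275.4]), array([421.9, 133.7])) nose (np.float64(43.0), np.float64(0.026), array([224.5, 202.4]), array([304.9, 179. ]))
snap 16 lip (np.float64(21.5), np.float64(0.039), array([125.7, 295.1]), array([408. , 194.9])) nose (np.float64(43.0), np.float64(0.0281), array([100.3, 224.3]), array([290.2, 246.1]))
snap -16 lip (np.float64(21.5), np.float64(0.039), array([253.4, 270. ]), array([419.1, 118.8])) nose (np.float64(43.0), np.float64(0.0281), array([225.8, 199.8]), array([304.5, 169.1]))
ride 16 lip (np.float64(22.9), np.float64(0.0447), array([127.7, 283.6]), array([400.3, 166.4])) nose (np.float64(43.4), np.float64(0.032), array([102. , 218.5]), array([288. , 226.9]))
ride -16 lip (np.float64(22.9), np.float64(0.0447), array([256.2, 258.4]), array([411.7,  91. ])) nose (np.float64(43.4), np.float64(0.032), array([228.1, 194. ]), array([302.4, 150.3]))
groove front edge [array([255., 248.]), array([279., 129.])]
```

View pics/cmp.png

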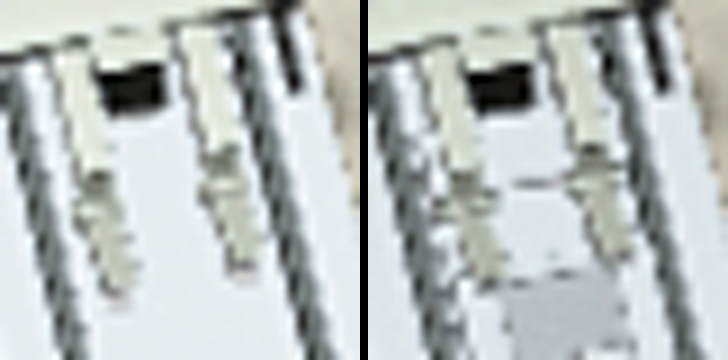

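View pics/s16.png

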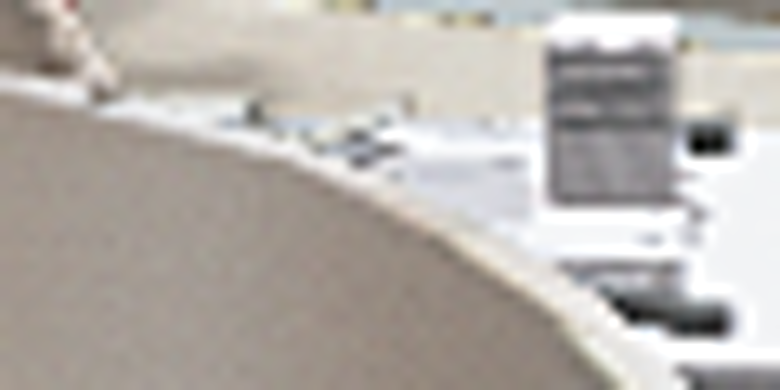

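```bash
python3 - <<'E'
from h import *
T=cam("top");a=cv2.imread("pics/top0.png");b=T[0]
for d in(a,b):
    img=d.astype(float)
    D=img[:,:,0]-img[:,:,2]; G=img.mean(2)
    for nm,p0,p1 in(("L",(363.5,150),(368.5,174)),("R",(377.5,147),(382.5,171))):
        # samples along the clip axis, averaged across 3px
        out=[];og=[]
        for t in np.linspace(0,1,25):
            u=p0[0]+(p1[0]-p0[0])*t; v=p0[1]+(p1[1]-p0[1])*t
            w=[];g=[]
            for s in(-.7,0,.7):
                m=cv2.getRectSubPix(D.astype(np.float32),(1,1),(u+s,v+.2*s)); w.append(m[0,0])
                g.append(cv2.getRectSubPix(G.astype(np.float32),(1,1),(u+s,v+.2*s))[0,0])
            out.append(np.mean(w));og.append(np.mean(g))
        print(nm,"B-R",np.round(out).astype(int).tolist());print("  G",np.round(og).astype(int).tolist())
E
```

```text
L B-R [-6, -5, -5, -5, -6, -4, -6, -4, -7, -6, -7, -5, -7, -8, -8, -7, -7, -6, -6, -3, 1, 1, 6, 8, 8]
  G [226, 229, 229, 229, 227, 230, 217, 120, 125, 133, 166, 198, 187, 194, 191, 192, 194, 193, 190, 187, 162, 200, 214, 236, 236]
R B-R [-8, -7, -5, -5, -7, -6, -5, -1, -6, -5, -5, -6, -7, -7, -7, -7, -7, -6, -6, -6, 1, 0, 6, 8, 8]
  G [223, 227, 228, 227, 226, 227, 225, 181, 127, 126, 160, 212, 173, 192, 192, 191, 193, 195, 186, 177, 141, 197, 213, 236, 236]
L B-R [-8, -6, -6, -7, -8, -4, 2, -6, -6, -4, -4, -5, -6, -6, -6, -7, -8, -8, -3, 2, 6, 11, 11, 12, 11]
  G [208, 212, 211, 210, 208, 213, 203, 118, 121, 131, 160, 155, 177, 178, 173, 175, 177, 169, 157, 132, 168, 225, 228, 224, 218]
R B-R [-8, -7, -6, -7, -8, -8, -5, -5, -5, -5, -7, -7, -7, -7, -7, -6, -5, -9, -5, -1, 6, 10, 11, 11, 9]
  G [204, 210, 211, 209, 204, 210, 196, 98, 124, 127, 160, 186, 172, 177, 175, 176, 178, 174, 168, 148, 158, 184, 202, 203, 187]
```

The lip ends shifted by 0.6–1 px and the folds by up to 0.5 px. I expect about 0.6 px (lips) and 0.3 px (folds) if snapped, or 1.9 and 0.9 px if still riding on top, so both clips are down. The bystanders are in place and the arm is clear, so I'll hand in.

```bash
python3 -c "
from h import *
s=robot.observe();print(s['time'],np.abs(s['qvel']).max(),s['contact_force']);print(robot.hand_in())"
```

```text
36.1 0.012616879895445122 [-0.3411367  -0.29963619 -1.14050844]
the job is handed in; nothing more can be done
None
```

The carrier is under both clips, flat and straight on the stage and released, and I handed the job in at 36 s. No verdict came back, so these are my own checks.

**What I did**
- **Pick-up:** I gripped the tab 25 mm off-centre, because the bowl feeder's rim would have touched the gripper body. The closing finger drew the carrier clear of it.
- **Laying down:** Contact with the stage came at a height that matches its 24 mm top face.
- **Slide-in:** The push force read 4 N on the lips and about 2 N while riding. It reversed to +1.9 N at the snap, then climbed about 4 N/mm on the rubber stop to a peak reading of 6.7 N, well under the 16 N limit.

**Last checks**
- **Hold:** A backward tug reached 4.3 N with only 0.2 mm of movement.
- **Position:** In the top view the front edge is about 1 mm from the stop face. The carrier is straight between the rails, about 1 mm off centre.
- **Bystanders:** The ring, bush and shaft stand where they started, and the gripper is clear.

**Uncertain or disagreeing**
- **Clip angle:** I could not read it directly. The camera shift of each clip was under 1 px; it fits "snapped" better than "riding on top", but it is a small signal.
- **Stop:** I first took a rise of about 2 N, 1–2 mm short of it, for the stop. The force fell again as the carrier moved on, so that may have been one clip dropping later than the other.
- **Stage height:** The two-camera measurement gave about 21 mm, against the 24 mm felt on contact.

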